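Open the shear box for washing

ROBOT

A 7-joint arm with a two-finger parallel gripper is mounted at the origin on a cart in front of the work surface, level with it; the furniture and walls round the work are solid. World frame = base frame: x ahead of the robot, y to its left, z up, the work surface at z = 0. Lengths are in m, angles in rad, forces in N, time in s.
With the tool pointing down it reaches from about 0.4 to 0.85 m from the base axis. Payload 4.5 kg.
Tool frame: the origin (TCP) lies on the mounting face of the last link; the fingertips stand 166 mm ahead of it and the grasp point (between the pads) lies 147 mm ahead of it; y points along the fingers, x is the direction in which the jaws open and shut, and the axes are right-handed (so a half turn about y gives the same grasp; the last joint's range is limited). The gripper opens to 88 mm and grips with 3 to 60 N. Pads are 18 mm wide; open, the fingers measure 123 mm over their backs; the gripper's body (75 mm by 187 mm) begins 45 mm behind the grasp point.
Start: joints at [1.164, 0.689, -0.195, 1.565, 0.157, 0.902, -0.215], TCP at [0.267, -0.565, 0.405] pointing down, gripper open.
Joint ranges: [-3.01, 3.01], [-0.46, 2.08], [-1.47, 1.51], [0.13, 2.56], [-1, 4.14], [0.04, 2.09], [-2.66, 2.66]. Speed limits (rad/s): [2.57, 2.57, 3.14, 3.14, 3.14, 3.14, 3.14].

INTERFACE

Orientations are given as a unit quaternion [w, x, y, z].
In Python, from workcell import monitor, viewer, robot gives the robot as it stands.
- The arm moves only by the tool play_rows, never from a script. Its argument "targets" is a list of rows, each a list of 7 numbers: the shift along the tool's x, y, z in mm, then the turn, a rotation vector about the tool's x, y, z in degrees, then the opening in per cent of the stroke, from 0 (shut) to 100 (fully open). In form: [[x, y, z, rx, ry, rz, gripper], ...]. A call has 1 to 12 rows; each row shifts and turns the pose as measured when the row begins, along the tool's axes as they then stand; what a row does not reach is not made up. A row lasts 1/10 s, in which the tool goes at most 50 mm and 8.59 degrees, less where a joint would pass 70% of its speed; a pose out of reach is approached as far as the arm can. A call is refused whole if a number of a shift passes 50 or a number of a turn 8.59, either way. A call with a gripper value outside its range is refused whole. The fingers move at their own pace and stop on an object; the grip force is fixed at half the most. Time passes only in rows, so rows that do not move let the fingers close. It gives the time, the measured TCP pose, the force and the opening at its end, in the units of the state.
- monitor.state(): the state, without advancing time (a new reading comes with each control period).
- viewer.grab_frame(name): name is "side" or "top"; returns the picture (400x640x3 uint8, red, green, blue); there is no depth.
- viewer.camera_model(name): a dict with "mtx" (3x3 intrinsics, pixels), "k1" (the pictures are not rectified: a ray, as slopes to the right and down, at radius r is drawn at 1 + k1 r^2 times it, then the intrinsics apply), "extrinsics" (4x4, takes a point from camera to world coordinates). Camera axes: x right, y down, z forward; pixel columns grow to the right and rows downward; lengths in m; the calibration is good to about 2 mm. A picture is of the moment at which its call begins. camera_model takes no time and is no camera call.
- robot.hand_in(): hands the job in, once; it reports no verdict.
The state is a dict: "time_s": time; "qpos": joint angles; "dq": joint speeds; "joint_efforts": joint torques, N m; "tcp_pos": TCP position; "tcp_rot": TCP orientation; "force": force on the tool from outside, world axes, zero at the start; "ft_torque": the same for the moment, N m; "opening": opening from 0.0 (shut) to 1.0 (fully open).
Only numpy, scipy, OpenCV 4.12 (cv2) and the standard library are available. Lean on these libraries where they do the work, as an engineer would, in place of code of your own. Each camera call takes 0.05 s, during which the arm holds its last target.

TASK

Open the emptied brass shear box for washing: swing the loading yoke right back, then take the loading cap out and stand it upright on the green glass plate. Then lift the upper half of the box straight up off its two tight dowels, keeping it level until it is clear of them, and lay it, same side up, flat on the sloping wire draining rack: centred, long side across the slope, lower edge down against the two upturned toes. Let go of it only once it lies there, drop nothing, and leave the other things on the table where they are.

Things in the scene. Friction and masses are not known exactly. Their poses are not given: they have to be found in the camera images.
- carriage: fixed grey base with the brass lower half of the shear box (60 x 124 mm, top at z 42 mm, square recess 6 mm deep in it). Origin on the table under the box's centre; x to the back, y along the box. Base: x -75 to 95, y +-98, top z 12 mm. Two upright 8 mm steel dowels on the lower half at y = -48 and +48 mm, rounded tips at z 70 mm.
- upper_half: upper half of the box: brass plate 56 (x) x 124 (y) x 24 mm, 0.45 kg; 37 mm square opening, two 9 mm through holes at y = +-48 mm for the dowels. Origin: centre of its underside, z up. At the start its underside is at z 42, top at 66 mm; it must rise 28 mm to clear the dowels. Hold it across the 56 mm at the middle of its long sides.
- loading_cap: aluminium block 35 x 35 x 20 mm with a round boss, 24 mm across and 36 mm tall, on top (56 mm in all), 0.12 kg. Origin: centre of its underside, z up. At the start it stands in the square opening, underside at z 36 mm, boss top at 92 mm: the upper 26 mm of the boss stand above the upper half.
- yoke (a joint): angle (rad) of the steel loading yoke about its hinge behind the box: 0 at the front, its screw over the cap; grows as it swings back, stop at 1.5. A stiff hinge (about 0.2 N m of friction): it stays where it is left over most of its swing. It weighs 0.35 kg.
- yoke_beam (a point): middle of the yoke's cross beam: round steel bar 14 mm thick parallel to the carriage's y, 75 mm to either side of this point, ending in side arms 6 mm thick; in the middle a blue block 26 x 28 x 24 mm. It moves with the yoke on a circle of 130 mm radius about point yoke_pivot.
- yoke_pivot (a point): middle of the yoke's hinge axis, which is parallel to the carriage's y axis: x = 60, y = 0, z = 30 mm in the carriage's frame. With the yoke at 0 the beam lies at x = 0, z = 145 mm of the carriage's frame.
- glass_plate: pale green ground-glass plate 292 (x) by 150 (y) by 6 mm lying on the table at the left; origin: centre of its underside. A spatula lies on its left half (about y = +40 mm); the right half is free.
- rack_bed: bed of the fixed wire draining rack, sloping 0.56 rad down to the robot; x up the slope, y across, z square out. Two 8 mm wire rails along x at y = +-42 mm, x -32 to 58, tops at z 0; at the low end they turn up into toes 18 mm high, inner face at x = -28 mm, open between. Origin, 85 mm over the table: where the upper half's origin lies when laid against the toes.
- spatula: spatula with a wooden handle, 192 mm long, lying on the left half of the glass plate; leave it there
- tin: small round aluminium tin with a lid, 57 mm across and 38 mm high, on the table at the front; leave it
- grooving_tool: small curved brass-coloured tool, 111 mm long, on the table at the front; leave it
- bottle: white squeeze bottle, 54 mm across and 158 mm high, standing at the right; leave it

How it is judged:
On the way, in this order (a step that is already met when the one before it is completed fails the run):
1. the yoke is swung right back (value of joint yoke above 1.3 rad), for 0.2 s.
2. the loading cap stands upright on the glass plate, let go (x of loading_cap in the frame of glass_plate between -0.146 and 0.146 m and y of loading_cap in the frame of glass_plate between -0.075 and 0.075 m and z of loading_cap in the frame of glass_plate below 0.009 m and angle between loading_cap's own z axis and vertical below 0.1 rad and contact force between the fingers and loading_cap below 0.1 N), for 0.2 s.
3. the upper half is lifted straight up and level, clear above its dowels (z of upper_half in the frame of carriage above 0.071 m and horizontal distance between upper_half and carriage below 0.03 m and angle between upper_half's own z axis and vertical below 0.14 rad), for 0.05 s.
4. the upper half lies flat on the rails of the rack, still held by the fingers (z of upper_half in the frame of rack_bed between -0.005 and 0.008 m and x of upper_half in the frame of rack_bed between -0.006 and 0.025 m and y of upper_half in the frame of rack_bed between -0.025 and 0.025 m and angle between the z axis of upper_half and the z axis of rack_bed, either way round below 0.15 rad and contact force between the fingers and upper_half above 0.5 N), for 0.05 s.
At the end, for the whole second after the job is handed in: Upper half at rest, same side up, flat on both rack rails (0.1 rad), long side across the slope (0.2 rad), centred within 20 mm, lower edge within 15 mm of the toes; loading cap upright (0.1 rad) and at rest on the glass plate, its centre over the plate; yoke back past 1.3 rad (x of upper_half in the frame of rack_bed between -0.006 and 0.015 m and y of upper_half in the frame of rack_bed between -0.02 and 0.02 m and z of upper_half in the frame of rack_bed between -0.004 and 0.005 m and angle between the z axis of upper_half and the z axis of rack_bed, either way round below 0.1 rad and angle between the y axis of upper_half and the y axis of rack_bed, either way round below 0.2 rad and linear speed of each of upper_half, loading_cap below 0.02 m/s and value of joint yoke above 1.3 rad and x of loading_cap in the frame of glass_plate between -0.146 and 0.146 m and y of loading_cap in the frame of glass_plate between -0.075 and 0.075 m and z of loading_cap in the frame of glass_plate below 0.009 m and angle between loading_cap's own z axis and vertical below 0.1 rad); the robot touches nothing.
It fails at once if the upper half is tilted more than 8 degrees while still on its dowels (angle between upper_half's own z axis and vertical above 0.14 rad and z of upper_half in the frame of carriage below 0.068 m and horizontal distance between upper_half and carriage below 0.03 m).
It fails at once if the upper half is dropped or thrown (linear speed of upper_half above 0.6 m/s and contact force between the fingers and upper_half below 0.1 N).
It fails at once if the loading cap is dropped or thrown (linear speed of loading_cap above 0.6 m/s and contact force between the fingers and loading_cap below 0.1 N).
It fails at once if the spatula, tin, grooving tool or bottle is moved more than 30 mm, or the bottle tipped (distance of any of spatula, tin, grooving_tool, bottle from where it was at the start of the episode above 0.03 m or angle between bottle's own z axis and vertical above 0.5 rad).
It also fails if it takes over 67 s, if anything falls off the work surface, if the arm or the gripper's body presses on something with over 40 N, if the wrist force passes 120 N, or if a joint passes its speed limit or range.

## Working session

There is one attempt and no reset: what is moved stays moved. The work goes in short steps, Python scripts to look and compute and a tool call to move; the robot and the scene stay as the last step left them, time stands still between calls to the robot, and variables do not carry over. Pictures are saved under pics/ and viewed, and the job is handed in when it is done.

Besides the shell and the picture viewer there is one more tool, called after "Request:" by a JSON object that holds its "name" and its "arguments", one argument or row to a line. play_rows: Moves the arm, as the interface text tells. Its arguments: {"type":"object","properties":{"targets":{"type":"array"}},"required":["targets"]}

```bash
ls; mkdir -p pics; python3 - <<'E'
from workcell import monitor, viewer, robot
import cv2
s=monitor.state()
for k in s: print(k,s[k])
for n in ("side","top"):
    im=viewer.grab_frame(n); cv2.imwrite(f"pics/{n}0.png",im[:,:,::-1]); print(n,viewer.camera_model(n))
E
```

```text
pics
time_s 0.0
qpos [ 1.16379899  0.68998793 -0.19451696  1.56634476  0.15727809  0.90251633
 -0.21510238]
dq [ 0.00045556 -0.00026644  0.00146174  0.00063477  0.00054369  0.00072654
 -0.00183414]
joint_efforts [-2.08906577e-04 -5.27563047e+01 -1.26704659e+00 -1.53429759e+01
 -5.26666758e-02  6.51413837e-03  1.59707452e-04]
tcp_pos [ 0.26649879 -0.56496649  0.40390717]
tcp_rot [ 0.59754478 -0.59691055  0.37915335 -0.37799574]
force [-0.18000718 -0.01701929 -0.50062248]
ft_torque [-0.00587992 -0.05773607 -0.04429426]
opening 0.9976389975576354
side {'mtx': array([[502.70176936,   0.        , 322.1534533 ],
       [  0.        , 502.70176936, 194.51278342],
       [  0.        ,   0.        ,   1.        ]]), 'k1': -0.04866920628367555, 'extrinsics': array([[-0.99981711,  0.0183321 , -0.00544809,  0.45914073],
       [ 0.01566039,  0.6212762 , -0.78343515,  1.16626634],
       [-0.01097724, -0.78337719, -0.62144966,  1.0345084 ],
       [ 0.        ,  0.        ,  0.        ,  1.        ]])}
top {'mtx': array([[382.40306089,   0.        , 324.18574452],
       [  0.        , 382.40306089, 197.25266012],
       [  0.        ,   0.        ,   1.        ]]), 'k1': 0.009889894565036025, 'extrinsics': array([[-0.00391521, -0.99375859,  0.11148336,  0.3234776 ],
       [-0.99999108,  0.00371422, -0.00201046, -0.02718288],
       [ 0.00158384, -0.11149024, -0.99376427,  1.18895591],
       [ 0.        ,  0.        ,  0.        ,  1.        ]])}
```

View pics/side0.png

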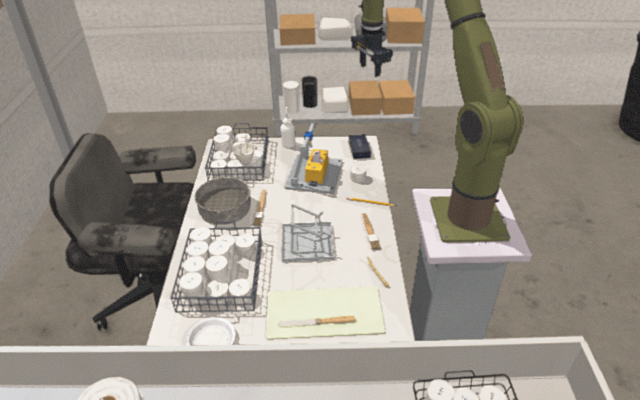

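View pics/top0.png

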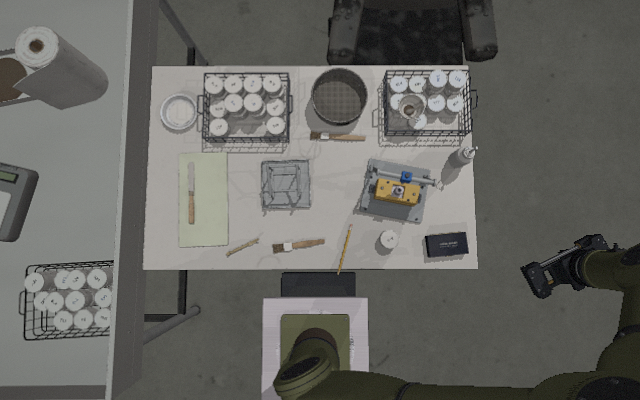

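```bash
cat > h.py <<'E'
import numpy as np, cv2
from scipy.spatial.transform import Rotation as R
from workcell import monitor, viewer, robot
def cam(n): return viewer.camera_model(n)
def ray(n,u,v):
    c=cam(n);m=c["mtx"];xd=np.array([(u-m[0,2])/m[0,0],(v-m[1,2])/m[1,1]])
    x=xd.copy()
    for _ in range(30): x=xd/(1+c["k1"]*(x@x))
    E=c["extrinsics"];d=E[:3,:3]@np.array([x[0],x[1],1]);return E[:3,3],d/np.linalg.norm(d)
def onz(n,u,v,z):
    o,d=ray(n,u,v);return o+d*(z-o[2])/d[2]
def tri(us,ut):
    o1,d1=ray("side",*us);o2,d2=ray("top",*ut)
    A=np.stack([d1,-d2],1);t=np.linalg.lstsq(A,o2-o1,rcond=None)[0]
    p,q=o1+d1*t[0],o2+d2*t[1];return (p+q)/2,np.linalg.norm(p-q)
def proj(n,P):
    c=cam(n);E=c["extrinsics"];p=E[:3,:3].T@(np.asarray(P,float)-E[:3,3]);x=p[:2]/p[2]
    x=x*(1+c["k1"]*(x@x));m=c["mtx"];return np.array([m[0,0]*x[0]+m[0,2],m[1,1]*x[1]+m[1,2]])
def zoom(im,u0,v0,w,h,f,name):
    cv2.imwrite("pics/"+name,cv2.resize(im[v0:v0+h,u0:u0+w,::-1],None,fx=f,fy=f,interpolation=cv2.INTER_CUBIC))
def tool():
    s=monitor.state();Rm=R.from_quat(np.array(s["tcp_rot"])[[1,2,3,0]]).as_matrix();return np.array(s["tcp_pos"]),Rm,s
E
python3 - <<'E'
from h import *
import cv2
t=cv2.imread("pics/top0.png")[:,:,::-1]; s=cv2.imread("pics/side0.png")[:,:,::-1]
zoom(t,345,140,140,90,5.5,"t_car.png")
zoom(s,260,110,120,95,6,"s_car.png")
zoom(t,250,145,75,75,8,"t_rack.png")
zoom(s,260,190,100,80,7,"s_rack.png")
E
```

```text
(no output)
```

View pics/t_car.png

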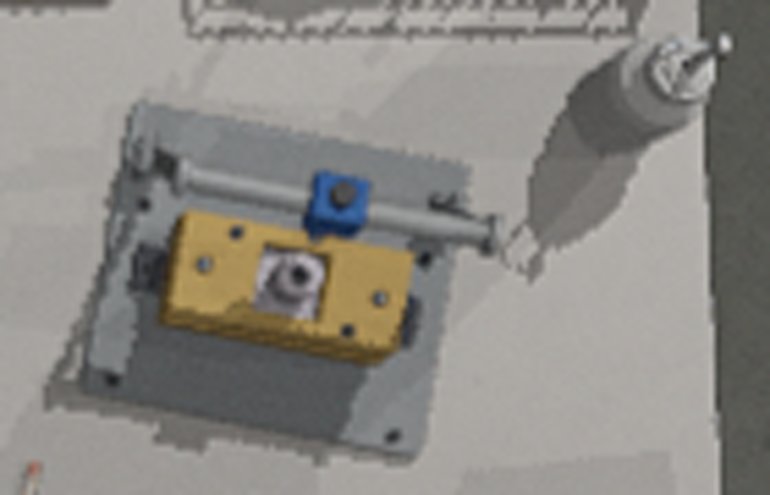

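View pics/s_car.png

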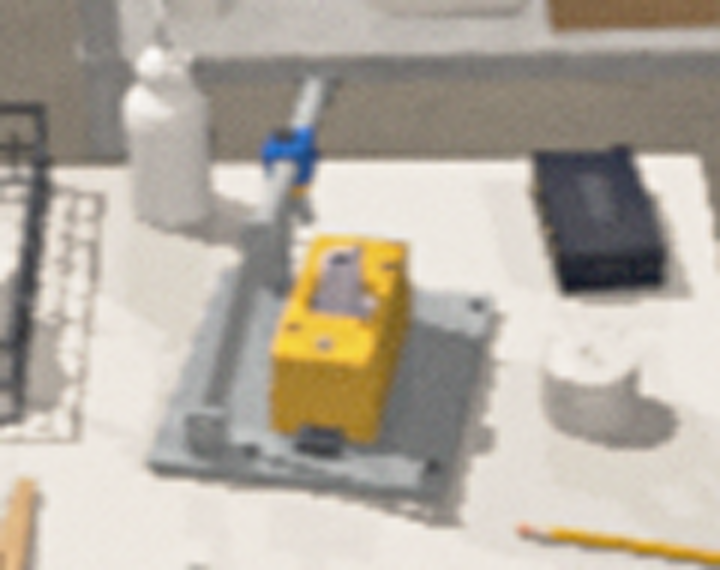

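View pics/t_rack.png

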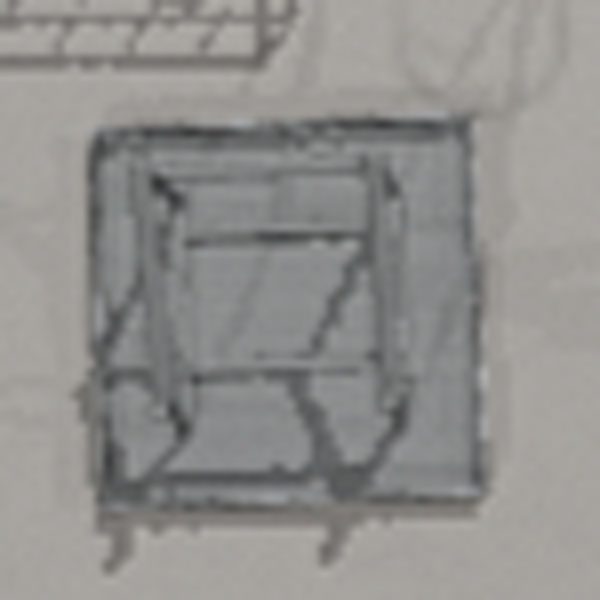

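View pics/s_rack.png

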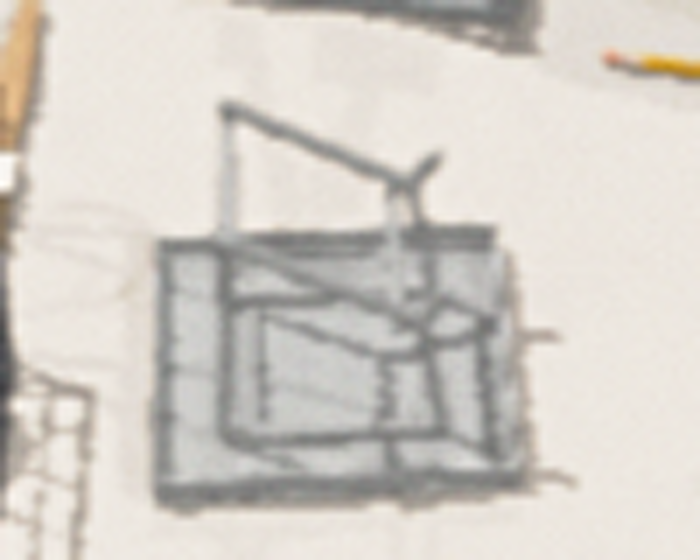

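```bash
python3 - <<'E'
from h import *
T=lambda a,b:(a/5.5+345-.4,b/5.5+140-.4)
S=lambda a,b:(a/6+260-.4,b/6+110-.4)
np.set_printoptions(precision=4,suppress=True)
d1=onz("top",*T(204,264),.07);d2=onz("top",*T(380,298),.07)
c=(d1+d2)/2;v=d1-d2;print("dowels",d1,d2,np.linalg.norm(v[:2]),"c",c,"yaw",np.arctan2(-v[0],v[1]))
sd=onz("side",*S(325,344),.07);sd2=onz("side",*S(388,265),.07);print("side dowels?",sd,sd2)
cs=[onz("top",*T(*p),.012) for p in ((138,103),(468,163),(82,388),(415,458))]
print("base",cs);
print("blue",tri(S(290,155),T(340,205)))
print("boss top",onz("top",*T(295,275),.092))
for n,f in (("top","pics/top0.png"),("side","pics/side0.png")):
    im=cv2.imread(f);h=cv2.cvtColor(im,cv2.COLOR_BGR2HSV)
    m=cv2.inRange(h,(100,140,60),(125,255,255));k,l,st,ce=cv2.connectedComponentsWithStats(m)
    print(n,[(st[i],ce[i]) for i in range(1,k) if st[i][4]>8])
    m=cv2.inRange(h,(25,15,150),(50,90,255));k,l,st,ce=cv2.connectedComponentsWithStats(m)
    i=1+np.argmax(st[1:,4]);cn=cv2.findContours((l==i).astype(np.uint8),0,2)[0];r=cv2.minAreaRect(max(cn,key=cv2.contourArea));b=cv2.boxPoints(r)
    print(n,"glass",st[i],ce[i],[onz(n,*p,.006)[:2] for p in b],onz(n,*r[0],.006))
t=cv2.imread("pics/top0.png")[:,:,::-1]; s=cv2.imread("pics/side0.png")[:,:,::-1]
zoom(s,278,198,60,45,13,"s_rack2.png"); zoom(t,258,155,58,58,10,"t_rack2.png")
E
```

```text
dowels [ 0.4771 -0.1994  0.07  ] [ 0.4583 -0.2933  0.07  ] 0.0957441659974268 c [ 0.4677 -0.2463  0.07  ] yaw -0.19700426777515356
side dowels? [ 0.4762 -0.1977  0.07  ] [ 0.4399 -0.2749  0.07  ]
base [array([ 0.5777, -0.1726,  0.012 ]), array([ 0.5423, -0.3593,  0.012 ]), array([ 0.4151, -0.1384,  0.012 ]), array([ 0.3752, -0.3239,  0.012 ])]
blue (array([ 0.4938, -0.2538,  0.1579]), np.float64(0.0008294146898494729))
boss top [ 0.468  -0.2437  0.092 ]
top [(array([400, 172,  12,  11,  75], dtype=int32), array([405.2667, 177.36  ]))]
top glass [ 178  151   50   96 4118] [203.7516 199.6428] [array([0.3076, 0.4187]), array([0.6045, 0.4301]), array([0.604 , 0.2762]), array([0.3069, 0.2689])] [0.4537 0.3485 0.006 ]
side [(array([304, 132,   8,   8,  31], dtype=int32), array([308.4839, 134.6774]))]
side glass [ 266  286  120   53 5103] [324.3494 311.5399] [array([0.6122, 0.2766]), array([0.2933, 0.2638]), array([0.3043, 0.4206]), array([0.595, 0.431])] [0.4518 0.3513 0.006 ]
```

View pics/s_rack2.png

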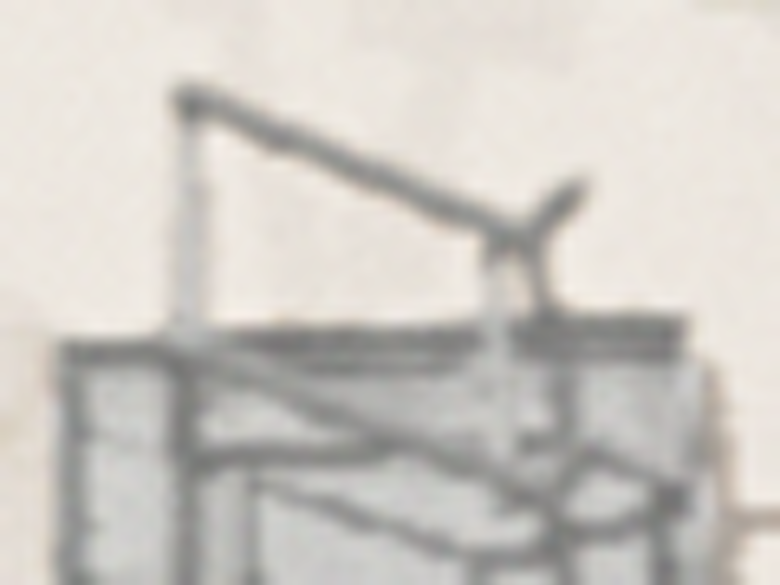

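View pics/t_rack2.png

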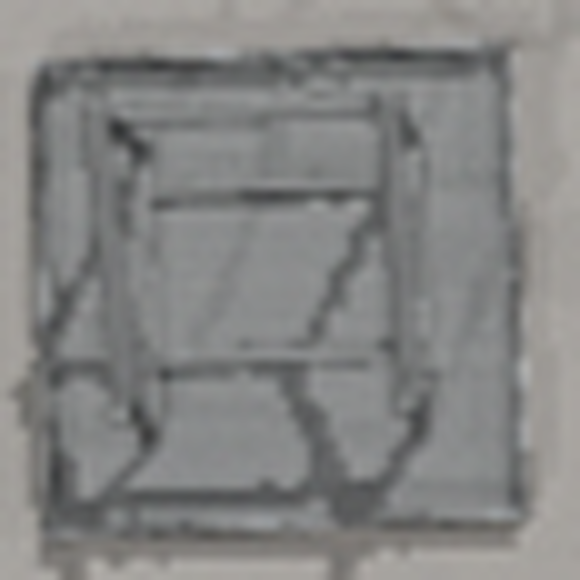

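```bash
python3 - <<'E'
from h import *
np.set_printoptions(precision=4,suppress=True)
S=lambda a,b:(a/13+278-.46,b/13+198-.46); T=lambda a,b:(a/10+258-.45,b/10+155-.45)
P={}
for k,s,t in (("Fhi",(190,100),(385,98)),("Flo",(520,238),(410,400)),("Nhi",(195,350),(97,98)),("Nlo",(560,512),(135,405))):
    P[k]=tri(S(*s),T(*t)); print(k,P[k])
for a in "FN":
    d=P[a+"hi"][0]-P[a+"lo"][0];print(a,np.linalg.norm(d),"slope",np.arctan2(d[2],np.hypot(*d[:2])),"yaw",np.arctan2(d[1],d[0]))
d=P["Nhi"][0]-P["Fhi"][0];print(d,np.arctan2(-d[0],d[1]))
# base outline corners at z~0
for p in ((38,65),(505,50),(45,530),(522,520)): print(onz("top",*T(*p),.005))
E
```

```text
Fhi (array([0.5387, 0.0508, 0.1124]), np.float64(0.0010828657797808416))
Flo (array([0.4619, 0.046 , 0.0653]), np.float64(0.007978932968452129))
Nhi (array([0.537 , 0.1332, 0.1125]), np.float64(0.004968025486736211))
Nlo (array([0.4577, 0.1286, 0.0585]), np.float64(0.00046912001436621845))
F 0.09024508455867819 slope 0.5494974413884353 yaw 0.06165233755389751
N 0.09597800725287836 slope 0.5964968150287338 yaw 0.05819546569205773
[-0.0017  0.0824  0.    ] 0.02057679173006868
[0.5717 0.1677 0.005 ]
[0.576  0.0208 0.005 ]
[0.4248 0.1634 0.005 ]
[0.4274 0.0154 0.005 ]
```

```bash
cat >> h.py <<'E'
RO=np.array([.4865,.0900,.085]); RR=R.from_euler("z",.029).as_matrix()@R.from_euler("y",-.56).as_matrix()
def bed(p): return RO+RR@np.asarray(p)
CO=np.array([.4677,-.2465,0]); CR=R.from_euler("z",-.197).as_matrix()
def car(p): return CO+CR@np.asarray(p)
E
python3 - <<'E'
from h import *
for n,(u0,v0,w,h,f) in dict(side=(278,198,60,45,13),top=(258,155,58,58,10)).items():
    im=cv2.imread(f"pics/{n}0.png");z=cv2.resize(im[v0:v0+h,u0:u0+w],None,fx=f,fy=f,interpolation=cv2.INTER_CUBIC)
    for y in (-.042,.042):
        pl=[proj(n,bed(p)) for p in ((.058,y,-.004),(-.032,y,-.004),(-.032,y,.018))]
        pl=[(int((a-u0+.5)*f),int((b-v0+.5)*f)) for a,b in pl]
        for a,b in zip(pl,pl[1:]): cv2.line(z,a,b,(0,0,255),1)
    cv2.imwrite(f"pics/ov_{n}.png",z)
E
```

```text
(no output)
```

View pics/ov_side.png

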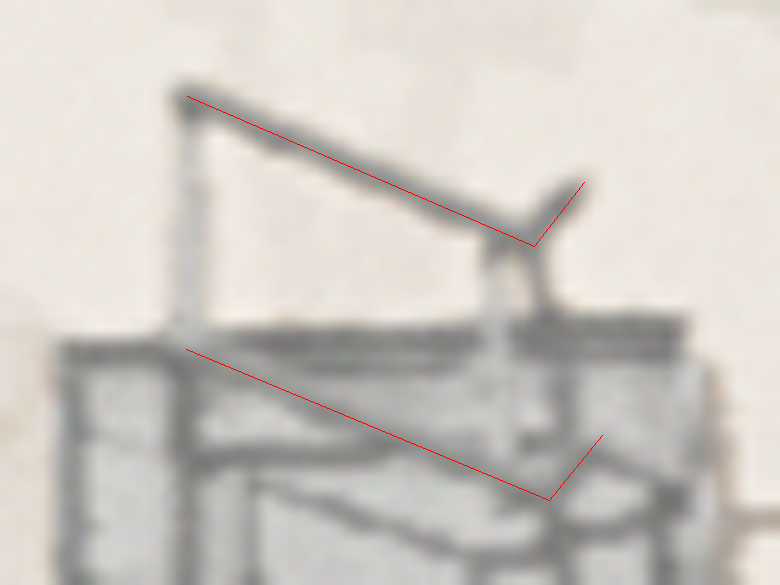

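View pics/ov_top.png

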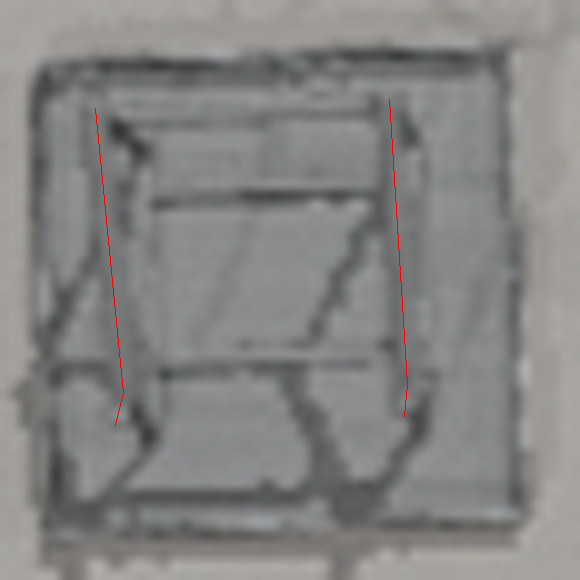

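```bash
cat >> h.py <<'E'
def down(ax):  # tool orientation pointing down, x axis = horizontal direction ax
    x=np.array([ax[0],ax[1],0.]);x/=np.linalg.norm(x);y=np.array([0,0,-1.]);return np.stack([x,y,np.cross(x,y)],1)
def plan(pt,Rt,g,n=None,mx=48):
    p,Rm,s=tool();pt=np.asarray(pt,float)
    rv=R.from_matrix(Rm.T@Rt).as_rotvec(degrees=True);d=np.linalg.norm(pt-p)*1000
    k=n or max(1,int(np.ceil(max(d/mx,np.abs(rv).max()/8.4))))
    st=R.from_rotvec(rv/k,degrees=True).as_matrix();rows=[];Rc=Rm.copy()
    for i in range(k):
        dl=Rc.T@(pt-p)/k*1000;rows.append([round(float(v),1) for v in dl]+[round(float(v),1) for v in rv/k]+[g]);Rc=Rc@st
    print("dist mm",round(d,1),"rows",k)
    for r in rows: print(r)
E
python3 - <<'E'
from h import *
np.set_printoptions(precision=3,suppress=True)
for p in ((385,147),(470,147),(385,125),(470,136),(470,88)): print(p,onz("top",*p,0)[:2],onz("top",*p,.1)[:2])
print(onz("side",264,181,0),onz("side",268,145,.1))
print("bottle",onz("side",287,146,0))
Rt=down(-CR[:,1])
plan(car([-.06,0,.404]),Rt,100)
E
```

```text
(385, 147) [ 0.617 -0.223] [ 0.592 -0.207]
(470, 147) [ 0.616 -0.493] [ 0.591 -0.454]
(385, 125) [ 0.688 -0.225] [ 0.658 -0.208]
(470, 136) [ 0.651 -0.494] [ 0.624 -0.455]
(470, 88) [ 0.81  -0.501] [ 0.769 -0.462]
[ 0.649 -0.219  0.   ] [ 0.632 -0.29   0.1  ]
bottle [ 0.578 -0.437  0.   ]
dist mm 359.6 rows 8
[-29.7, 0.0, 33.7, 0.0, 4.6, -0.0, 100]
[-32.3, 0.0, 31.2, 0.0, 4.6, -0.0, 100]
[-34.7, 0.0, 28.6, 0.0, 4.6, -0.0, 100]
[-36.9, 0.0, 25.7, 0.0, 4.6, -0.0, 100]
[-38.8, 0.0, 22.7, 0.0, 4.6, -0.0, 100]
[-40.5, 0.0, 19.5, 0.0, 4.6, -0.0, 100]
[-41.9, 0.0, 16.2, 0.0, 4.6, -0.0, 100]
[-43.1, 0.0, 12.8, 0.0, 4.6, -0.0, 100]
```

```bash
python3 - <<'E'
from h import *
t=cv2.imread("pics/top0.png")[:,:,::-1];s=cv2.imread("pics/side0.png")[:,:,::-1]
zoom(t,375,60,105,95,7,"t_b.png");zoom(s,200,115,80,75,8,"s_b.png")
E
```

```text
(no output)
```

View pics/t_b.png

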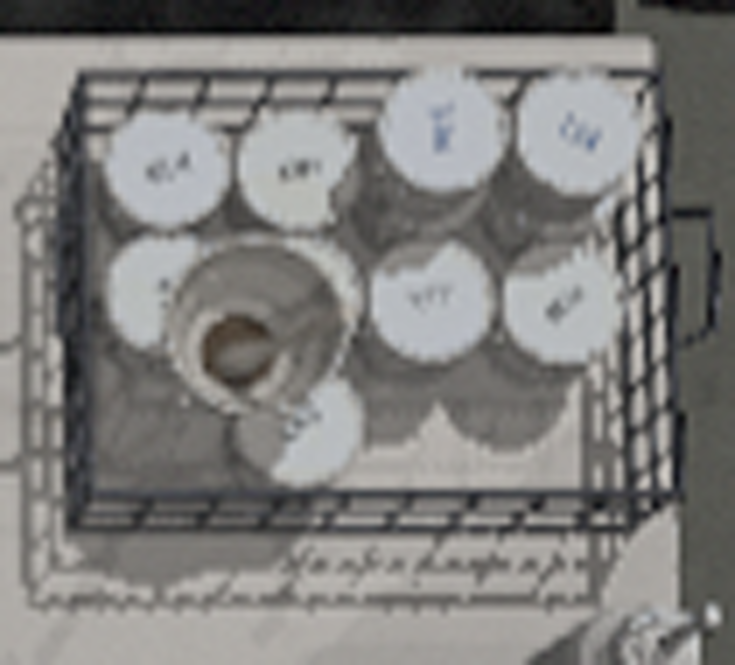

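View pics/s_b.png

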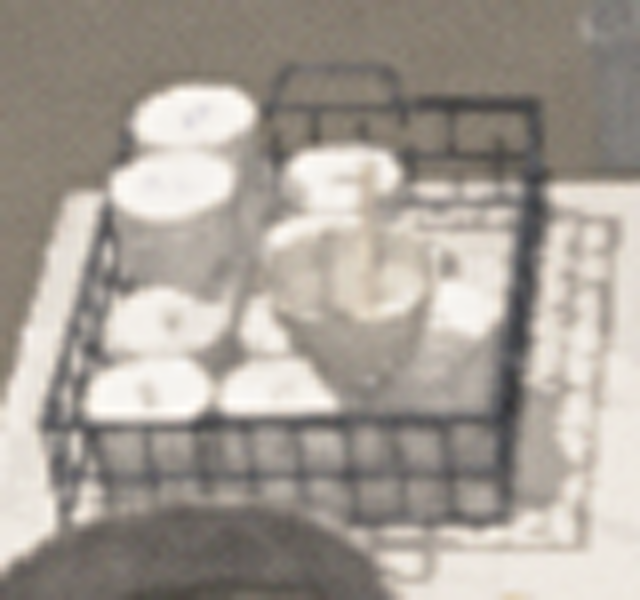

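Request:
{"name": "play_rows", "arguments": {
  "targets": [
    [-30, 0, 34, 0, 4.6, 0, 100],
    [-32, 0, 31, 0, 4.6, 0, 100],
    [-35, 0, 29, 0, 4.6, 0, 100],
    [-37, 0, 26, 0, 4.6, 0, 100],
    [-39, 0, 23, 0, 4.6, 0, 100],
    [-40, 0, 20, 0, 4.6, 0, 100],
    [-42, 0, 16, 0, 4.6, 0, 100],
    [-43, 0, 13, 0, 4.6, 0, 100]
  ]
}}

```text
time_s: 0.9
tcp_pos: [0.4155, -0.2323, 0.4001]
tcp_rot: [0.434, -0.437, 0.558, -0.556]
force: [0.9, -0.5, -0.2]
opening: 1.0
```

```bash
python3 - <<'E'
from h import *
np.set_printoptions(precision=3,suppress=True)
print(tri((263.9,167),(384.8,134.6)))
print(tri((263.9,180),(386,130)))
Rt=down(-CR[:,1])
plan(car([-.06,0,.312]),Rt,100)
E
```

```text
(array([ 0.642, -0.214,  0.062]), np.float64(0.0038590317892682304))
(array([ 0.66 , -0.226,  0.003]), np.float64(0.021741871362590103))
dist mm 88.4 rows 2
[1.9, 44.1, -2.7, 0.1, -1.4, 0.0, 100]
[1.9, 44.1, -2.9, 0.1, -1.4, 0.0, 100]
```

Request:
{"name": "play_rows", "arguments": {
  "targets": [
    [2, 44, -3, 0, -1.4, 0, 100],
    [2, 44, -3, 0, -1.4, 0, 100],
    [0, 0, 30, 0, 0, 0, 100],
    [0, 0, 30, 0, 0, 0, 100]
  ]
}}

```text
time_s: 1.3
tcp_pos: [0.4708, -0.2342, 0.3088]
tcp_rot: [0.454, -0.455, 0.545, -0.539]
force: [0.5, 0.0, -0.0]
opening: 1.004
```

```bash
python3 - <<'E'
from h import *
np.set_printoptions(precision=4,suppress=True)
p,Rm,s=tool();print(CR.T@(p-CO),Rm,s["force"])
zoom(viewer.grab_frame("side"),230,40,140,110,5,"p1.png")
E
```

```text
[0.0006 0.0127 0.3088] [[-0.1745 -0.0076  0.9846]
 [-0.9846  0.0057 -0.1745]
 [-0.0043 -1.     -0.0085]] [ 0.4862  0.0176 -0.0377]
```

View pics/p1.png

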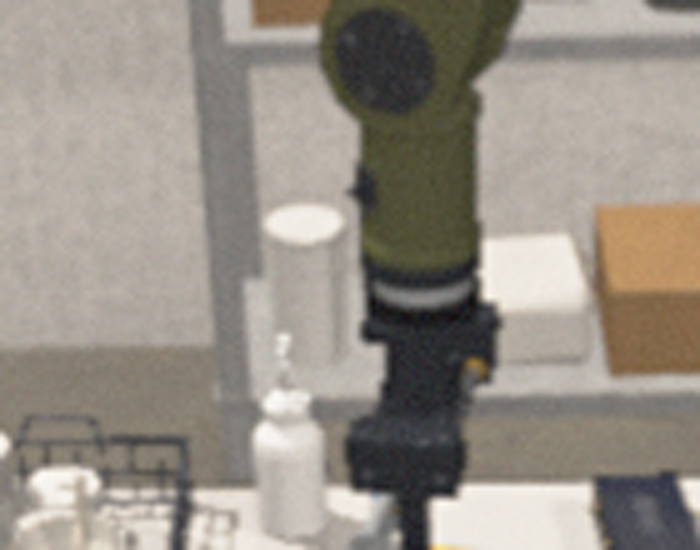

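Request:
{"name": "play_rows", "arguments": {
  "targets": [
    [13, -3, 0, 0, 1.2, 0, 100],
    [0, 0, 15, 0, 0, 0, 100],
    [0, 0, 20, 0, 0, 0, 100],
    [0, 1, 20, 0, 0, 0, 100],
    [0, 2, 20, 0, 0, 0, 100],
    [0, 6, 18, 0, 0, 0, 100]
  ]
}}

```text
time_s: 1.95
tcp_pos: [0.5571, -0.2707, 0.3013]
tcp_rot: [0.442, -0.45, 0.556, -0.542]
force: [-0.3, -0.2, 1.0]
opening: 1.002
```

```bash
python3 - <<'E'
from h import *
np.set_printoptions(precision=4,suppress=True)
p,Rm,s=tool();print(CR.T@(p-CO),Rm,s["force"])
zoom(viewer.grab_frame("side"),240,60,140,110,5,"p2.png")
E
```

```text
[ 0.0924 -0.0062  0.3013] [[-0.2041 -0.0205  0.9787]
 [-0.9789  0.0086 -0.204 ]
 [-0.0042 -0.9998 -0.0218]] [-0.3465 -0.2243  1.0185]
```

View pics/p2.png

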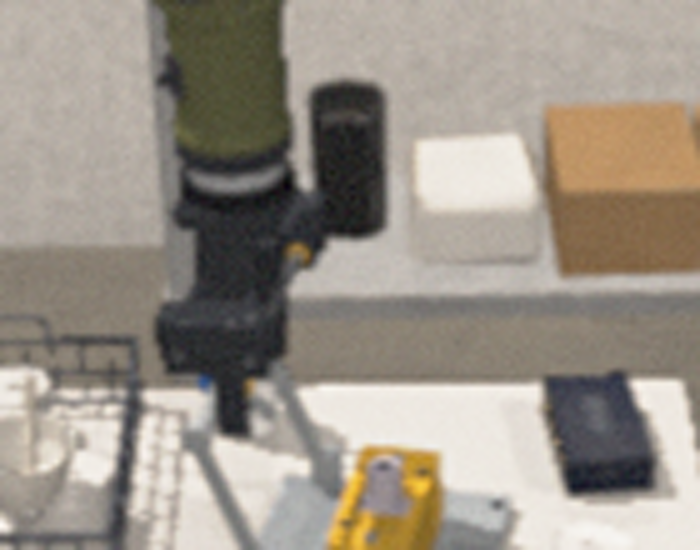

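Request:
{"name": "play_rows", "arguments": {
  "targets": [
    [-4, 8, 16, 0, 0, 0, 100],
    [-2, 10, 16, 0, 0, 0, 100],
    [0, 11, 11, 0, 0, 0, 100],
    [0, 10, 9, 0, 0, 0, 100],
    [0, 8, 7, 0, 0, 0, 100],
    [0, 4, 5, 0, 0, 0, 100]
  ]
}}

```text
time_s: 2.6
tcp_pos: [0.6181, -0.284, 0.246]
tcp_rot: [0.438, -0.449, 0.558, -0.543]
force: [-1.1, 0.6, 1.0]
opening: 1.005
```

```bash
python3 - <<'E'
from h import *
np.set_printoptions(precision=4,suppress=True)
p,Rm,s=tool();print(CR.T@(p-CO),Rm,s["force"])
zoom(viewer.grab_frame("side"),240,60,140,110,5,"p3.png")
E
```

```text
[ 0.1548 -0.0073  0.246 ] [[-0.2125 -0.0244  0.9769]
 [-0.9772  0.006  -0.2124]
 [-0.0007 -0.9997 -0.0251]] [-1.106   0.6381  1.0158]
```

View pics/p3.png

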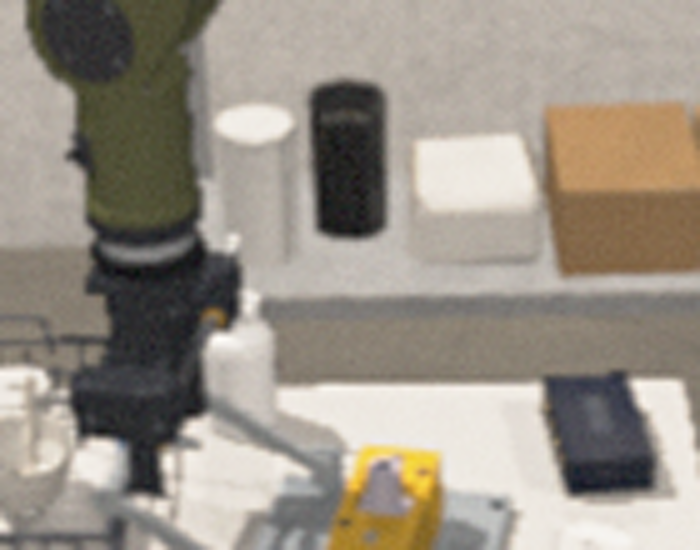

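Request:
{"name": "play_rows", "arguments": {
  "targets": [
    [0, 2, 6, 0, 0, 0, 100],
    [0, 1, 6, 0, 0, 0, 100]
  ]
}}

```text
time_s: 2.85
tcp_pos: [0.6235, -0.2856, 0.2416]
tcp_rot: [0.434, -0.455, 0.564, -0.536]
force: [-14.9, 4.3, 11.6]
opening: 1.002
```

Request:
{"name": "play_rows", "arguments": {
  "targets": [
    [0, -4, -30, 0, 0, 0, 100],
    [0, -20, -45, 0, 0, 0, 100],
    [0, -40, -25, 0, 0, 0, 100]
  ]
}}

```text
time_s: 3.15
tcp_pos: [0.5259, -0.2637, 0.307]
tcp_rot: [0.433, -0.457, 0.566, -0.532]
force: [1.2, -0.6, 0.5]
opening: 0.999
```

```bash
python3 - <<'E'
from h import *
np.set_printoptions(precision=4,suppress=True)
p,Rm,s=tool();print(CR.T@(p-CO),s["qpos"])
t=viewer.grab_frame("top");zoom(viewer.grab_frame("side"),240,60,140,110,5,"p4.png");zoom(t,345,140,140,90,5.5,"p4t.png")
for sg in (1,-1):
    plan(car([0,0,.330]),down(sg*CR[:,0]),100)
E
```

```text
[ 0.0604 -0.0055  0.307 ] [ 0.3614  0.7804  0.0413  1.7454 -0.0366  0.6749 -1.3587]
dist mm 65.5 rows 11
[-0.5, -1.3, -5.8, 0.2, -8.3, -0.2, 100]
[-1.4, -1.3, -5.6, 0.2, -8.3, -0.2, 100]
[-2.2, -1.3, -5.4, 0.2, -8.3, -0.2, 100]
[-2.9, -1.3, -5.0, 0.2, -8.3, -0.2, 100]
[-3.6, -1.4, -4.5, 0.2, -8.3, -0.2, 100]
[-4.2, -1.4, -4.0, 0.2, -8.3, -0.2, 100]
[-4.7, -1.4, -3.3, 0.2, -8.3, -0.2, 100]
[-5.2, -1.4, -2.6, 0.2, -8.3, -0.2, 100]
[-5.5, -1.5, -1.8, 0.2, -8.3, -0.2, 100]
[-5.7, -1.5, -1.0, 0.2, -8.3, -0.2, 100]
[-5.8, -1.5, -0.2, 0.2, -8.3, -0.2, 100]
dist mm 65.5 rows 11
[-0.5, -1.3, -5.8, 0.2, 8.1, 0.2, 100]
[0.3, -1.3, -5.8, 0.2, 8.1, 0.2, 100]
[1.1, -1.3, -5.7, 0.2, 8.1, 0.2, 100]
[1.9, -1.3, -5.5, 0.2, 8.1, 0.2, 100]
[2.6, -1.4, -5.2, 0.2, 8.1, 0.2, 100]
[3.3, -1.4, -4.7, 0.2, 8.1, 0.2, 100]
[4.0, -1.4, -4.2, 0.2, 8.1, 0.2, 100]
[4.5, -1.4, -3.6, 0.2, 8.1, 0.2, 100]
[5.0, -1.5, -2.9, 0.2, 8.1, 0.2, 100]
[5.3, -1.5, -2.2, 0.2, 8.1, 0.2, 100]
[5.6, -1.5, -1.4, 0.2, 8.1, 0.2, 100]
```

View pics/p4.png

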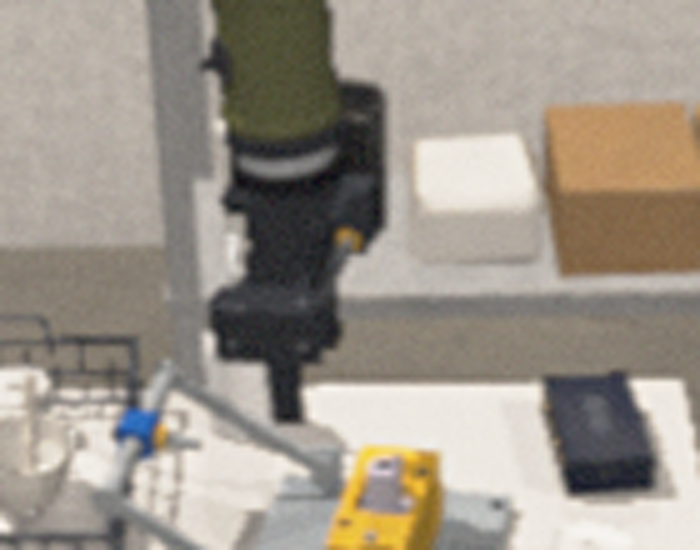

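Request:
{"name": "play_rows", "arguments": {
  "targets": [
    [-0.5, -1.5, -6, 0.2, -8.3, -0.2, 100],
    [-1.5, -1.5, -6, 0.2, -8.3, -0.2, 100],
    [-2, -1.5, -5, 0.2, -8.3, -0.2, 100],
    [-3, -1.5, -5, 0.2, -8.3, -0.2, 100],
    [-4, -1.5, -4.5, 0.2, -8.3, -0.2, 100],
    [-4, -1.5, -4, 0.2, -8.3, -0.2, 100],
    [-5, -1.5, -3, 0.2, -8.3, -0.2, 100],
    [-5, -1.5, -2.5, 0.2, -8.3, -0.2, 100],
    [-5.5, -1.5, -2, 0.2, -8.3, -0.2, 100],
    [-6, -1.5, -1, 0.2, -8.3, -0.2, 100],
    [-6, -1.5, 0, 0.2, -8.3, -0.2, 100],
    [0, 0, 0, 0, 0, 0, 100]
  ]
}}

```text
time_s: 4.45
tcp_pos: [0.4711, -0.249, 0.3346]
tcp_rot: [-0.704, 0.707, -0.04, 0.055]
force: [-0.2, 0.4, 0.2]
opening: 1.003
```

```bash
python3 - <<'E'
from h import *
np.set_printoptions(precision=4,suppress=True)
p,Rm,s=tool();print(CR.T@(p-CO),s["qpos"])
print(proj("side",car([.171,0,.098])),proj("side",car([.155,0,.119])))
plan(car([0,0,.310]),down(CR[:,0]),100)
E
```

```text
[ 0.0038 -0.0018  0.3346] [ 0.6624  0.694  -0.4303  1.9155  0.4797  0.611  -0.2073]
[266.9008 147.1549] [270.984  142.3521]
dist mm 25.0 rows 1
[-4.2, 24.5, 2.1, 0.1, 3.6, 1.3, 100]
```

Request:
{"name": "play_rows", "arguments": {
  "targets": [
    [-4, 25, 2, 0, 3.6, 1.3, 100],
    [0, 20, 0, 0, 0, 0, 100]
  ]
}}

```text
time_s: 4.65
tcp_pos: [0.4702, -0.248, 0.2909]
tcp_rot: [-0.702, 0.704, -0.071, 0.076]
force: [0.5, -0.9, -0.1]
opening: 1.0
```

```bash
python3 - <<'E'
from h import *
np.set_printoptions(precision=4,suppress=True)
p,Rm,s=tool();print(CR.T@(p-CO),Rm)
plan(car([0,0,.237]),down(CR[:,0]),100)
t=viewer.grab_frame("top");zoom(viewer.grab_frame("side"),270,90,100,80,7,"p5.png");zoom(t,345,140,140,90,5.5,"p5t.png")
E
```

```text
[ 0.0028 -0.0009  0.2909] [[ 0.9783  0.0066  0.2072]
 [-0.2071 -0.0039  0.9783]
 [ 0.0073 -1.     -0.0024]]
dist mm 54.0 rows 2
[-1.6, 26.9, 0.5, 0.1, -0.3, 0.2, 100]
[-1.5, 27.0, 0.5, 0.1, -0.3, 0.2, 100]
```

View pics/p5.png

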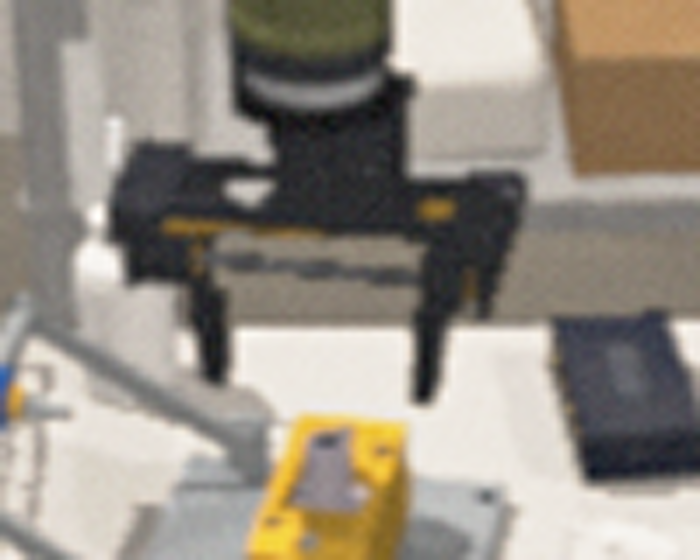

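Request:
{"name": "play_rows", "arguments": {
  "targets": [
    [-1.5, 27, 0.5, 0, 0, 0, 100],
    [-1.5, 26, 0.5, 0, 0, 0, 100],
    [0, 0, 0, 0, 0, 0, 100]
  ]
}}

```text
time_s: 5.05
tcp_pos: [0.4703, -0.2471, 0.2375]
tcp_rot: [-0.701, 0.705, -0.072, 0.078]
force: [-1.1, 0.5, 1.1]
opening: 1.002
```

```bash
python3 - <<'E'
from h import *
np.set_printoptions(precision=4,suppress=True)
p,Rm,s=tool();print(CR.T@(p-CO))
plan(car([0,0,.237]),down(CR[:,0]),100)
E
```

```text
[ 0.0027 -0.0001  0.2375]
dist mm 2.7 rows 1
[-2.7, 0.5, 0.1, 0.2, -0.9, 0.6, 100]
```

Request:
{"name": "play_rows", "arguments": {
  "targets": [
    [-4, 0.5, 0, 0.2, -1, 0.6, 100],
    [0, 0, 0, 0, 0, 0, 0],
    [0, 0, 0, 0, 0, 0, 0],
    [0, 0, 0, 0, 0, 0, 0],
    [0, 0, 0, 0, 0, 0, 0],
    [0, 0, 0, 0, 0, 0, 0],
    [0, 0, 0, 0, 0, 0, 0],
    [0, 0, 0, 0, 0, 0, 0]
  ]
}}

```text
time_s: 5.85
tcp_pos: [0.4686, -0.2474, 0.2426]
tcp_rot: [-0.703, 0.705, -0.067, 0.072]
force: [-0.2, -0.1, 0.6]
opening: 0.387
```

```bash
python3 - <<'E'
from h import *
np.set_printoptions(precision=4,suppress=True)
p,Rm,s=tool();print(CR.T@(p-CO),Rm,s["force"],s["opening"]*88)
E
```

```text
[ 0.001  -0.0007  0.2426] [[ 0.9806  0.0072  0.196 ]
 [-0.1959 -0.0035  0.9806]
 [ 0.0077 -1.     -0.002 ]] [-0.2008 -0.1009  0.597 ] 34.07465654166664
```

Request:
{"name": "play_rows", "arguments": {
  "targets": [
    [0, 5, 0, 0, 0, 0, 0],
    [0, 0.5, 0, 0, 0, 0, 0],
    [0, 0.5, 0, 0, 0, 0, 0]
  ]
}}

```text
time_s: 6.15
tcp_pos: [0.4681, -0.2473, 0.2366]
tcp_rot: [-0.702, 0.705, -0.067, 0.072]
force: [-3.0, 1.2, 15.9]
opening: 0.261
```

Request:
{"name": "play_rows", "arguments": {
  "targets": [
    [0, 0, 0, 0, 0, 0, 0],
    [0, -3, 0, 0, 0, 0, 0],
    [0, -6, 0, 0, 0, 0, 0],
    [0, -10, 0, 0, 0, 0, 0],
    [0, -10, 0, 0, 0, 0, 0]
  ]
}}

```text
time_s: 6.65
tcp_pos: [0.4676, -0.2468, 0.266]
tcp_rot: [-0.703, 0.705, -0.068, 0.07]
force: [1.0, 0.6, -0.9]
opening: 0.267
```

```bash
python3 - <<'E'
from h import *
np.set_printoptions(precision=4,suppress=True)
p,Rm,s=tool();print(CR.T@(p-CO),Rm,s["force"],s["opening"]*88)
zoom(viewer.grab_frame("side"),270,90,100,80,7,"p6.png")
E
```

```text
[-0.0001 -0.0003  0.266 ] [[ 0.9807  0.0029  0.1953]
 [-0.1952 -0.0026  0.9807]
 [ 0.0033 -1.     -0.002 ]] [ 1.0391  0.5518 -0.9232] 23.470374002991427
```

View pics/p6.png

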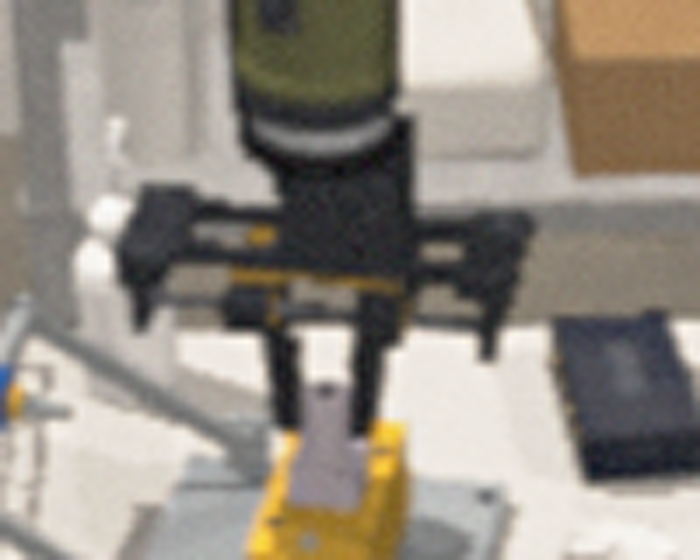

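```bash
python3 - <<'E'
from h import *
plan([.4677,-.2465,.36],down(CR[:,0]),0)
Rt=down([1,0])
p,Rm,s=tool()
import h
h.tool=lambda:(np.array([.4677,-.2465,.36]),down(CR[:,0]),s)
plan([.455,.318,.34],Rt,0,n=13)
E
```

```text
dist mm 92.5 rows 2
[0.1, -46.2, 0.1, 0.1, 0.0, 0.2, 0]
[-0.1, -46.2, 0.1, 0.1, 0.0, 0.2, 0]
dist mm 565.0 rows 13
[-9.5, 1.5, 42.4, 0.0, -0.9, 0.0, 0]
[-8.8, 1.5, 42.5, 0.0, -0.9, 0.0, 0]
[-8.2, 1.5, 42.7, 0.0, -0.9, 0.0, 0]
[-7.5, 1.5, 42.8, 0.0, -0.9, 0.0, 0]
[-6.9, 1.5, 42.9, 0.0, -0.9, 0.0, 0]
[-6.2, 1.5, 43.0, 0.0, -0.9, 0.0, 0]
[-5.6, 1.5, 43.1, 0.0, -0.9, 0.0, 0]
[-4.9, 1.5, 43.2, 0.0, -0.9, 0.0, 0]
[-4.3, 1.5, 43.2, 0.0, -0.9, 0.0, 0]
[-3.6, 1.5, 43.3, 0.0, -0.9, 0.0, 0]
[-2.9, 1.5, 43.3, 0.0, -0.9, 0.0, 0]
[-2.3, 1.5, 43.4, 0.0, -0.9, 0.0, 0]
[-1.6, 1.5, 43.4, 0.0, -0.9, 0.0, 0]
```

Request:
{"name": "play_rows", "arguments": {
  "targets": [
    [0, -20, 0, 0, 0, 0, 0],
    [0, -35, 0, 0, 0, 0, 0],
    [0, -30, 0, 0, 0, 0, 0],
    [0, -10, 0, 0, 0, 0, 0],
    [-4, 0, 20, 0, 0, 0, 0],
    [-8, 0, 40, 0, -1, 0, 0],
    [-8, 0, 40, 0, -1, 0, 0],
    [-8, 0, 40, 0, -1, 0, 0],
    [-7, 0, 40, 0, -1, 0, 0],
    [-6, 0, 40, 0, -1, 0, 0],
    [-6, 0, 40, 0, -1, 0, 0],
    [-5, 0, 40, 0, -1, 0, 0]
  ]
}}

```text
time_s: 7.9
tcp_pos: [0.4605, 0.0598, 0.3632]
tcp_rot: [-0.703, 0.71, -0.029, 0.034]
force: [0.8, -0.4, -1.4]
opening: 0.263
```

```bash
python3 - <<'E'
from h import *
plan([.455,.318,.34],down([1,0]),0,mx=40)
E
```

```text
dist mm 259.3 rows 7
[-4.1, 3.0, 36.7, 0.1, -0.7, 0.1, 0]
[-3.6, 3.0, 36.7, 0.1, -0.7, 0.1, 0]
[-3.1, 3.1, 36.8, 0.1, -0.7, 0.1, 0]
[-2.7, 3.1, 36.8, 0.1, -0.7, 0.1, 0]
[-2.2, 3.2, 36.8, 0.1, -0.7, 0.1, 0]
[-1.7, 3.2, 36.9, 0.1, -0.7, 0.1, 0]
[-1.3, 3.3, 36.9, 0.1, -0.7, 0.1, 0]
```

Request:
{"name": "play_rows", "arguments": {
  "targets": [
    [-4, 3, 37, 0.1, -0.7, 0.1, 0],
    [-4, 3, 37, 0.1, -0.7, 0.1, 0],
    [-3, 3, 37, 0.1, -0.7, 0.1, 0],
    [-3, 3, 37, 0.1, -0.7, 0.1, 0],
    [-2, 3, 37, 0.1, -0.7, 0.1, 0],
    [-2, 3, 35, 0.1, -0.7, 0.1, 0],
    [-1, 3, 15, 0.1, -0.7, 0.1, 0],
    [0, 0, 0, 0, 0, 0, 0]
  ]
}}

```text
time_s: 8.7
tcp_pos: [0.4497, 0.3102, 0.3366]
tcp_rot: [0.709, -0.705, -0.0, 0.007]
force: [-0.5, -2.1, -1.4]
opening: 0.264
```

```bash
python3 - <<'E'
from h import *
plan([.455,.318,.225],down([1,0]),0,mx=40)
t=viewer.grab_frame("top");s=viewer.grab_frame("side");zoom(s,240,180,160,120,5,"p7.png")
E
```

```text
dist mm 112.0 rows 3
[2.1, 37.2, 2.4, -0.1, 0.2, -0.2, 0]
[2.0, 37.2, 2.5, -0.1, 0.2, -0.2, 0]
[1.9, 37.2, 2.5, -0.1, 0.2, -0.2, 0]
```

View pics/p7.png

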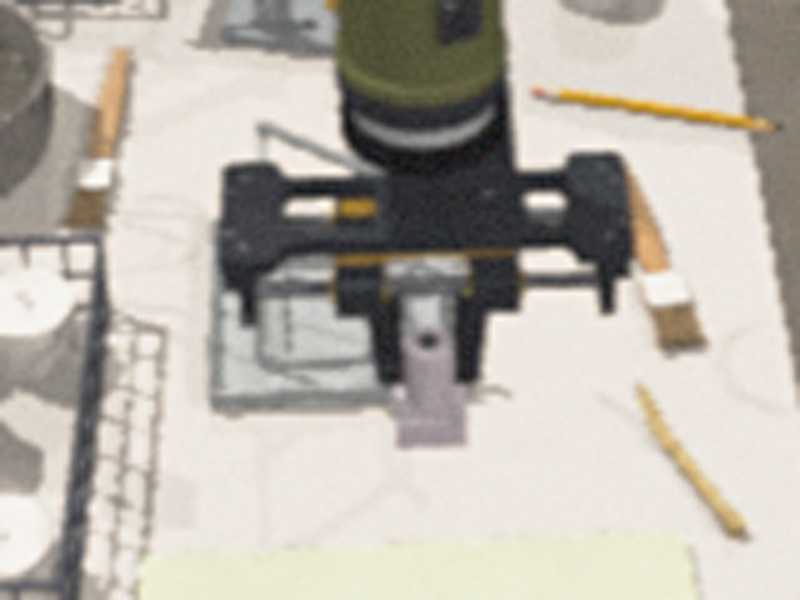

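Request:
{"name": "play_rows", "arguments": {
  "targets": [
    [2, 37, 2.5, 0, 0, 0, 0],
    [2, 37, 2.5, 0, 0, 0, 0],
    [2, 37, 2.5, 0, 0, 0, 0],
    [0, 6, 0, 0, 0, 0, 0],
    [0, 4, 0, 0, 0, 0, 0]
  ]
}}

```text
time_s: 9.3
tcp_pos: [0.4607, 0.3037, 0.2152]
tcp_rot: [-0.705, 0.709, -0.004, 0.002]
force: [0.5, 0.2, -1.1]
opening: 0.263
```

```bash
python3 - <<'E'
from h import *
plan([.455,.318,.208],down([1,0]),0,mx=40)
p,Rm,s=tool();print(s["force"])
E
```

```text
dist mm 17.0 rows 1
[-5.8, 7.1, 14.3, 0.3, -0.5, -0.2, 0]
[ 0.46198511  0.17245822 -1.05406829]
```

Request:
{"name": "play_rows", "arguments": {
  "targets": [
    [-4, 0, 12, 0.3, -0.5, -0.2, 0],
    [0, 2, 3, 0, 0, 0, 0],
    [0, 2, 0, 0, 0, 0, 0]
  ]
}}

```text
time_s: 9.6
tcp_pos: [0.4579, 0.3186, 0.2145]
tcp_rot: [0.708, -0.706, -0.0, -0.003]
force: [0.3, -0.1, -0.4]
opening: 0.265
```

```bash
python3 - <<'E'
from h import *
plan([.455,.318,.2066],down([1,0]),0,mx=40)
p,Rm,s=tool();print(s["force"],p,Rm[:,1])
E
```

```text
dist mm 8.4 rows 1
[-3.0, 7.9, -0.7, -0.2, -0.2, 0.3, 0]
[ 0.25478455 -0.05950694 -0.36385549] [0.45792849 0.31863094 0.21447658] [ 0.00440055  0.00308784 -0.99998555]
```

Request:
{"name": "play_rows", "arguments": {
  "targets": [
    [0, 5, 0, 0, 0, 0.2, 0],
    [0, 2, 0, 0, 0, 0, 0]
  ]
}}

```text
time_s: 9.8
tcp_pos: [0.4583, 0.3194, 0.2087]
tcp_rot: [0.709, -0.705, -0.0, -0.002]
force: [-0.6, -0.4, -2.1]
opening: 0.259
```

Request:
{"name": "play_rows", "arguments": {
  "targets": [
    [0, 2, 0, 0, 0, 0, 0]
  ]
}}

```text
time_s: 9.9
tcp_pos: [0.4584, 0.3195, 0.2069]
tcp_rot: [0.709, -0.705, -0.0, -0.002]
force: [-1.6, 0.4, 8.7]
opening: 0.26
```

Request:
{"name": "play_rows", "arguments": {
  "targets": [
    [0, 2, 0, 0, 0, 0, 0]
  ]
}}

```text
time_s: 10.0
tcp_pos: [0.4579, 0.3199, 0.2064]
tcp_rot: [0.709, -0.705, -0.001, -0.002]
force: [-5.5, -3.2, 32.2]
opening: 0.264
```

Request:
{"name": "play_rows", "arguments": {
  "targets": [
    [0, -0.5, 0, 0, 0, 0, 0],
    [0, 0, 0, 0, 0, 0, 100],
    [0, 0, 0, 0, 0, 0, 100],
    [0, 0, 0, 0, 0, 0, 100],
    [0, 0, 0, 0, 0, 0, 100]
  ]
}}

```text
time_s: 10.5
tcp_pos: [0.4582, 0.3198, 0.2075]
tcp_rot: [0.709, -0.705, -0.001, -0.003]
force: [0.1, 0.0, 0.5]
opening: 0.6
```

```bash
python3 - <<'E'
from h import *
p,Rm,s=tool();print(s["force"],p,Rm[:,1],s["opening"])
zoom(viewer.grab_frame("side"),240,220,160,120,5,"p8.png")
E
```

```text
[0.14798175 0.03187813 0.52093182] [0.45821631 0.31984528 0.20751149] [ 0.00516112  0.00639943 -0.9999662 ] 0.6000444510347067
```

View pics/p8.png

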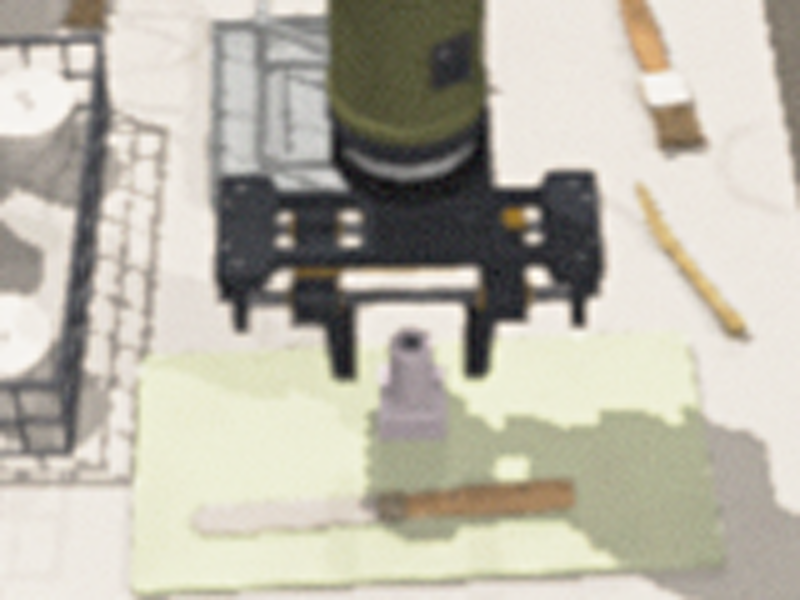

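Request:
{"name": "play_rows", "arguments": {
  "targets": [
    [0, 0, 0, 0, 0, 0, 100],
    [0, 0, 0, 0, 0, 0, 100],
    [0, -20, 0, 0, 0, 0, 100],
    [0, -45, 0, 0, 0, 0, 100],
    [0, -45, 0, 0, 0, 0, 100],
    [0, -35, 0, 0, 0, 0, 100],
    [0, 0, -40, 0, 1, 0, 100],
    [1, 0, -45, 0, 1, 0, 100],
    [2, 0, -45, 0, 1, 0, 100],
    [3, 0, -45, 0, 1, 0, 100],
    [4, 0, -45, 0, 1, 0, 100],
    [4, 0, -45, 0, 1, 0, 100]
  ]
}}

```text
time_s: 11.75
tcp_pos: [0.4596, 0.0535, 0.3561]
tcp_rot: [0.712, -0.701, 0.031, -0.037]
force: [2.0, 0.7, 0.1]
opening: 0.996
```

```bash
python3 - <<'E'
from h import *
plan(car([0,0,.3]),down(CR[:,0]),100,mx=45)
E
```

```text
dist mm 305.3 rows 7
[5.2, 7.4, -42.7, -0.1, 0.8, 0.1, 100]
[5.8, 7.5, -42.6, -0.1, 0.8, 0.1, 100]
[6.4, 7.6, -42.5, -0.1, 0.8, 0.1, 100]
[7.1, 7.7, -42.4, -0.1, 0.8, 0.1, 100]
[7.7, 7.8, -42.2, -0.1, 0.8, 0.1, 100]
[8.3, 7.8, -42.1, -0.1, 0.8, 0.1, 100]
[8.9, 7.9, -42.0, -0.1, 0.8, 0.1, 100]
```

Request:
{"name": "play_rows", "arguments": {
  "targets": [
    [5, 2, -43, 0, 0.8, 0, 100],
    [6, 4, -43, 0, 0.8, 0, 100],
    [6, 8, -43, 0, 0.8, 0, 100],
    [7, 8, -42, 0, 0.8, 0, 100],
    [8, 8, -42, 0, 0.8, 0, 100],
    [8, 8, -42, 0, 0.8, 0, 100],
    [9, 8, -40, 0, 0.8, 0, 100],
    [0, 0, 0, 0, 0, 0, 100]
  ]
}}

```text
time_s: 12.55
tcp_pos: [0.4644, -0.2652, 0.3043]
tcp_rot: [0.707, -0.699, 0.07, -0.078]
force: [-0.7, -0.2, -0.2]
opening: 1.003
```

```bash
python3 - <<'E'
from h import *
plan(car([0,0,.26]),down(CR[:,0]),100,mx=45)
t=viewer.grab_frame("top")
cv2.imwrite("pics/t9.png",t[:,:,::-1]);s=viewer.grab_frame("side");cv2.imwrite("pics/s9.png",s[:,:,::-1])
zoom(s,270,90,100,80,7,"p9.png")
E
```

```text
dist mm 48.2 rows 2
[-0.5, 22.3, 9.2, -0.3, -0.4, 0.3, 100]
[-0.4, 22.2, 9.4, -0.3, -0.4, 0.3, 100]
```

View pics/p9.png

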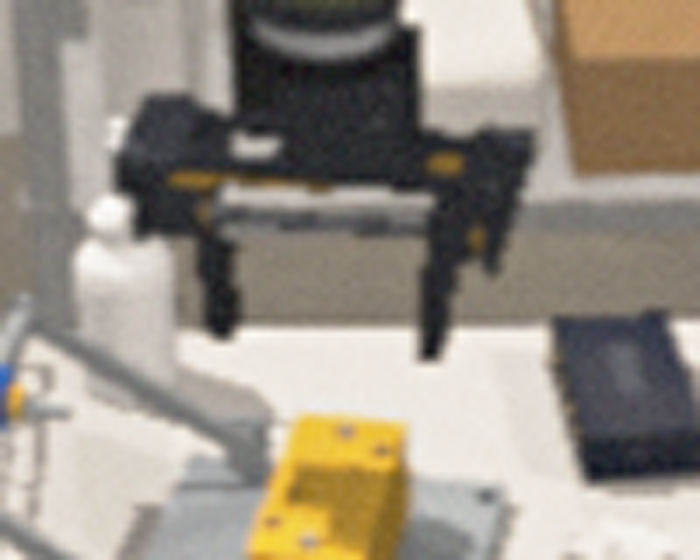

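View pics/s9.png

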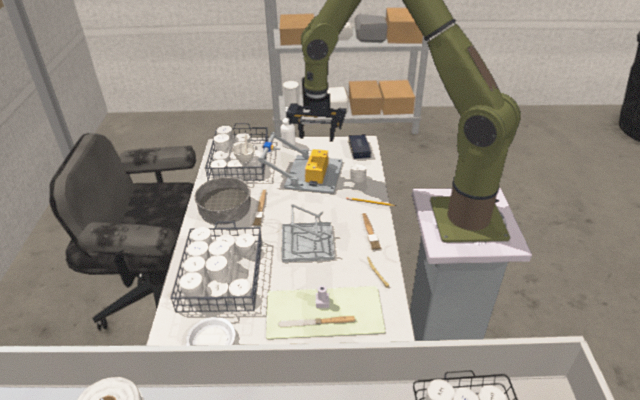

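```bash
python3 - <<'E'
from h import *
np.set_printoptions(precision=4,suppress=True)
a=onz("side",307/7+270-.43,542/7+90-.43,.07);b=onz("side",345/7+270-.43,432/7+90-.43,.07);d=a-b
print(a,b,np.linalg.norm(d),(a+b)/2,np.arctan2(-d[0],d[1]))
E
```

```text
[ 0.4773 -0.1974  0.07  ] [ 0.4583 -0.2909  0.07  ] 0.0954792661187154 [ 0.4678 -0.2442  0.07  ] -0.20029055803445633
```

Request:
{"name": "play_rows", "arguments": {
  "targets": [
    [0, 12, 9, -0.3, -0.4, 0.3, 100],
    [0, 12, 9, -0.3, -0.4, 0.3, 100],
    [0, 5, 1, 0, 0, 0, 100]
  ]
}}

```text
time_s: 12.95
tcp_pos: [0.4707, -0.2356, 0.2776]
tcp_rot: [0.707, -0.701, 0.063, -0.065]
force: [-0.3, 0.1, 0.7]
opening: 1.002
```

```bash
python3 - <<'E'
from h import *
plan(car([0,0,.214]),down(CR[:,0]),100,mx=30)
E
```

```text
dist mm 64.6 rows 3
[-0.4, 21.2, -3.9, -0.2, 0.3, 0.1, 100]
[-0.4, 21.2, -3.9, -0.2, 0.3, 0.1, 100]
[-0.3, 21.2, -3.8, -0.2, 0.3, 0.1, 100]
```

Request:
{"name": "play_rows", "arguments": {
  "targets": [
    [0, 20, -4, 0, 0.3, 0, 100],
    [0, 21, -3, 0, 0.3, 0, 100],
    [0, 10, -2, 0, 0.3, 0, 100]
  ]
}}

```text
time_s: 13.25
tcp_pos: [0.4713, -0.2396, 0.2274]
tcp_rot: [0.707, -0.701, 0.064, -0.07]
force: [0.5, 0.5, -0.4]
opening: 1.001
```

```bash
python3 - <<'E'
from h import *
np.set_printoptions(precision=4,suppress=True)
p,Rm,s=tool();print(CR.T@(p-CO),Rm,s["force"])
plan(car([0,0.001,.214]),down(CR[:,0]),100,mx=30)
E
```

```text
[0.0022 0.0075 0.2274] [[ 0.9822  0.0091  0.1878]
 [-0.1878  0.0088  0.9822]
 [ 0.0073 -0.9999  0.0104]] [ 0.4696  0.5475 -0.3786]
dist mm 15.0 rows 1
[-2.4, 13.3, -6.6, -0.6, 0.5, 0.4, 100]
```

Request:
{"name": "play_rows", "arguments": {
  "targets": [
    [-3, 8, -6, -0.6, 0.5, 0.4, 100],
    [0, 5, -2, 0, 0, 0, 100]
  ]
}}

```text
time_s: 13.45
tcp_pos: [0.467, -0.246, 0.2138]
tcp_rot: [-0.704, 0.704, -0.069, 0.069]
force: [-0.4, 0.7, 0.7]
opening: 1.0
```

```bash
python3 - <<'E'
from h import *
np.set_printoptions(precision=4,suppress=True)
p,Rm,s=tool();print(CR.T@(p-CO),Rm,s["force"])
plan(car([0,0.001,.213]),down(CR[:,0]),100,mx=30)
E
```

```text
[-0.0008  0.0003  0.2138] [[ 0.9808 -0.0006  0.1948]
 [-0.1948 -0.0002  0.9808]
 [-0.0005 -1.     -0.0003]] [-0.3834  0.6774  0.692 ]
dist mm 1.3 rows 1
[0.8, 0.8, 0.7, 0.0, 0.1, -0.0, 100]
```

Request:
{"name": "play_rows", "arguments": {
  "targets": [
    [0.5, 0.8, 0.5, 0, 0, 0, 0],
    [0, 0.5, 0, 0, 0, 0, 0],
    [0, 0.3, 0, 0, 0, 0, 0],
    [0, 0.3, 0, 0, 0, 0, 0],
    [0, 0.3, 0, 0, 0, 0, 0]
  ]
}}

```text
time_s: 13.95
tcp_pos: [0.4681, -0.2459, 0.2129]
tcp_rot: [-0.703, 0.704, -0.069, 0.07]
force: [-1.2, -0.1, 0.5]
opening: 0.628
```

```bash
python3 - <<'E'
from h import *
np.set_printoptions(precision=4,suppress=True)
p,Rm,s=tool();print(CR.T@(p-CO),Rm,s["force"],s["opening"]*88)
E
```

```text
[0.0003 0.0006 0.2129] [[ 0.9808  0.0017  0.1952]
 [-0.1952 -0.0011  0.9808]
 [ 0.0019 -1.     -0.0007]] [-1.2005 -0.1348  0.4838] 55.30162119473452
```

Gripped (55.3 mm against 56). I lift it slowly, in small steps.

Request:
{"name": "play_rows", "arguments": {
  "targets": [
    [0, 0, 0, 0, 0, 0, 0],
    [0, 0, 0, 0, 0, 0, 0],
    [0, -2, 0, 0, 0, 0, 0],
    [0, -2, 0, 0, 0, 0, 0],
    [0, -3, 0, 0, 0, 0, 0],
    [0, -3, 0, 0, 0, 0, 0]
  ]
}}

```text
time_s: 14.55
tcp_pos: [0.4677, -0.2458, 0.2226]
tcp_rot: [0.704, -0.704, 0.069, -0.069]
force: [1.1, -0.1, -4.0]
opening: 0.627
```

```bash
python3 - <<'E'
from h import *
np.set_printoptions(precision=4,suppress=True)
p,Rm,s=tool();print(CR.T@(p-CO),Rm,s["force"],s["ft_torque"],s["opening"]*88)
zoom(viewer.grab_frame("side"),270,90,100,80,7,"p10.png")
E
```

```text
[-0.0001  0.0007  0.2226] [[ 0.9808  0.0002  0.1952]
 [-0.1952 -0.      0.9808]
 [ 0.0002 -1.      0.    ]] [ 1.0918 -0.0542 -3.9795] [-0.0618 -0.1617 -0.0118] 55.21642548613444
```

View pics/p10.png

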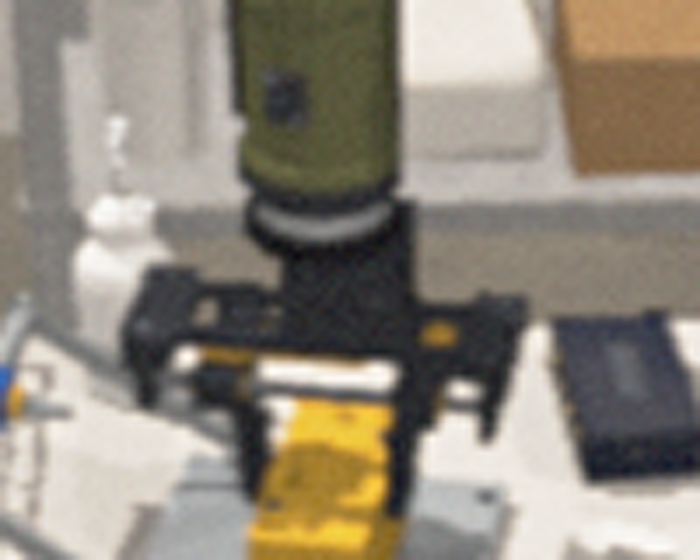

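Request:
{"name": "play_rows", "arguments": {
  "targets": [
    [0, -3, 0, 0, 0, 0, 0],
    [0, -4, 0, 0, 0, 0, 0],
    [0, -4, 0, 0, 0, 0, 0],
    [0, -4, 0, 0, 0, 0, 0]
  ]
}}

```text
time_s: 15.0
tcp_pos: [0.4676, -0.2459, 0.2391]
tcp_rot: [-0.704, 0.704, -0.069, 0.069]
force: [0.1, 0.2, -4.2]
opening: 0.632
```

```bash
python3 - <<'E'
from h import *
np.set_printoptions(precision=4,suppress=True)
p,Rm,s=tool();print(CR.T@(p-CO),Rm,s["force"],s["ft_torque"],s["opening"]*88)
zoom(viewer.grab_frame("side"),270,90,100,80,7,"p11.png")
E
```

```text
[-0.0003  0.0005  0.2391] [[ 0.9807  0.0001  0.1953]
 [-0.1953 -0.0002  0.9807]
 [ 0.0002 -1.     -0.0002]] [ 0.13    0.185  -4.1707] [ 0.0076 -0.13   -0.021 ] 55.60552485157606
```

View pics/p11.png

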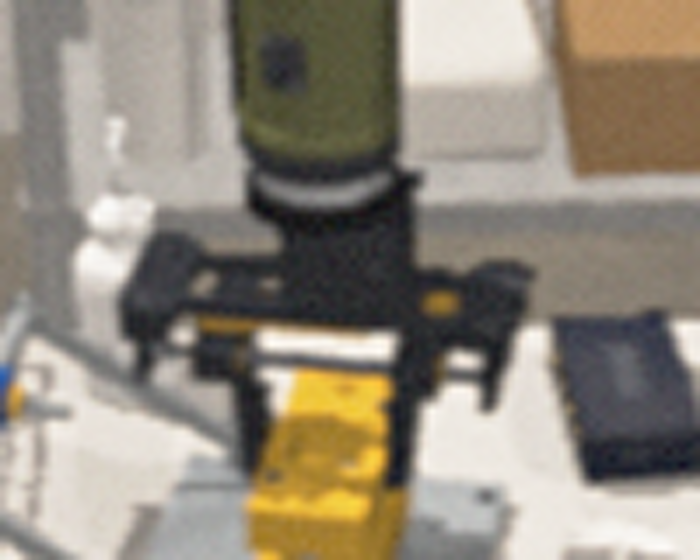

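Request:
{"name": "play_rows", "arguments": {
  "targets": [
    [0, -4, 0, 0, 0, 0, 0],
    [0, -4, 0, 0, 0, 0, 0],
    [0, -5, 0, 0, 0, 0, 0],
    [0, -5, 0, 0, 0, 0, 0],
    [0, -10, 0, 0, 0, 0, 0],
    [0, -20, 0, 0, 0, 0, 0],
    [0, -30, 0, 0, 0, 0, 0],
    [0, -25, 0, 0, 0, 0, 0],
    [0, -10, 0, 0, 0, 0, 0]
  ]
}}

```text
time_s: 15.95
tcp_pos: [0.4662, -0.2453, 0.3586]
tcp_rot: [0.704, -0.704, 0.071, -0.068]
force: [0.7, 0.0, -4.1]
opening: 0.634
```

```bash
python3 - <<'E'
from h import *
np.set_printoptions(precision=4,suppress=True)
p,Rm,s=tool();print(CR.T@(p-CO),Rm,s["force"],s["ft_torque"],s["opening"]*88)
zoom(viewer.grab_frame("side"),270,70,100,80,7,"p12.png")
E
```

```text
[-0.0017  0.0009  0.3586] [[ 0.9809 -0.0043  0.1945]
 [-0.1945  0.001   0.9809]
 [-0.0045 -1.      0.0001]] [ 0.6701  0.0438 -4.074 ] [-0.0544 -0.1227 -0.0139] 55.75968417956441
```

View pics/p12.png

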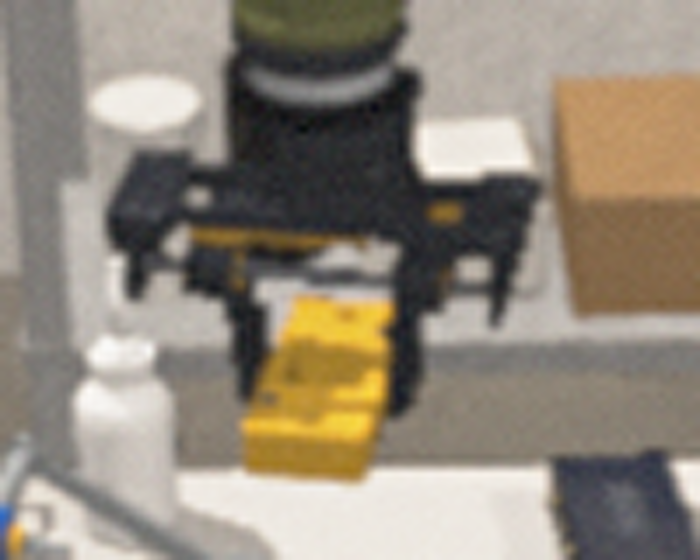

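```bash
cat >> h.py <<'E'
RT=np.stack([RR[:,0],-RR[:,2],RR[:,1]],1)
def inbed():
    p,Rm,s=tool();print("tcp in bed mm",np.round(RR.T@(p-RO)*1000,1),"rot err deg",np.round(R.from_matrix(RT.T@Rm).as_rotvec(degrees=True),2),"F",np.round(s["force"],1),"op",round(s["opening"]*88,1))
E
python3 - <<'E'
from h import *
t=bed([.004,0,.171])+[0,0,.11];print(t);plan(t,RT,0,mx=35)
E
```

```text
[0.39909295 0.08746448 0.34200537]
dist mm 340.1 rows 10
[-13.1, 1.8, 31.3, 0.4, -1.3, -3.2, 0]
[-12.5, 1.2, 31.6, 0.4, -1.3, -3.2, 0]
[-11.8, 0.8, 31.9, 0.4, -1.3, -3.2, 0]
[-11.2, 0.3, 32.1, 0.4, -1.3, -3.2, 0]
[-10.5, -0.1, 32.4, 0.4, -1.3, -3.2, 0]
[-9.7, -0.5, 32.6, 0.4, -1.3, -3.2, 0]
[-9.0, -0.8, 32.8, 0.4, -1.3, -3.2, 0]
[-8.2, -1.0, 33.0, 0.4, -1.3, -3.2, 0]
[-7.4, -1.3, 33.2, 0.4, -1.3, -3.2, 0]
[-6.6, -1.5, 33.3, 0.4, -1.3, -3.2, 0]
```

Request:
{"name": "play_rows", "arguments": {
  "targets": [
    [-8, 1, 20, 0.4, -1.3, -3.2, 0],
    [-12, 1, 32, 0.4, -1.3, -3.2, 0],
    [-12, 1, 32, 0.4, -1.3, -3.2, 0],
    [-11, 0, 32, 0.4, -1.3, -3.2, 0],
    [-10, 0, 32, 0.4, -1.3, -3.2, 0],
    [-10, 0, 32, 0.4, -1.3, -3.2, 0]
  ]
}}

```text
time_s: 16.6
tcp_pos: [0.4302, -0.0809, 0.3468]
tcp_rot: [0.704, -0.697, -0.067, -0.118]
force: [-0.7, 0.1, -4.3]
opening: 0.629
```

```bash
python3 - <<'E'
from h import *
t=bed([.004,0,.171])+[0,0,.11];plan(t,RT,0,mx=30);print(tool()[0],tool()[2]["qpos"])
E
```

```text
dist mm 171.2 rows 6
[-7.2, -0.6, 27.6, 0.2, -0.9, -2.8, 0]
[-6.7, -0.8, 27.7, 0.2, -0.9, -2.8, 0]
[-6.2, -1.1, 27.8, 0.2, -0.9, -2.8, 0]
[-5.7, -1.2, 27.9, 0.2, -0.9, -2.8, 0]
[-5.2, -1.4, 28.0, 0.2, -0.9, -2.8, 0]
[-4.7, -1.5, 28.1, 0.2, -0.9, -2.8, 0]
[ 0.43024576 -0.08085373  0.3467748 ] [ 0.20047549  0.54096394 -0.16919034  2.28900544  0.91385356  0.08845633
 -0.9085264 ]
```

Request:
{"name": "play_rows", "arguments": {
  "targets": [
    [0, -3, 0, 0, -8, 0, 0],
    [0, 0, 0, 0, -8.5, 0, 0],
    [0, 0, 0, 0, -8.5, 0, 0],
    [0, 0, 0, 0, -8.5, 0, 0],
    [0, 0, 0, 0, -8.5, 0, 0],
    [0, 0, 0, 0, -8.5, 0, 0]
  ]
}}

```text
time_s: 17.2
tcp_pos: [0.426, -0.0742, 0.3459]
tcp_rot: [-0.609, 0.678, 0.361, -0.199]
force: [0.6, -0.5, -3.5]
opening: 0.632
```

```bash
python3 - <<'E'
from h import *
p,Rm,s=tool();print(p,Rm,s["qpos"],s["opening"])
E
```

```text
[ 0.42600028 -0.07423383  0.34592285] [[ 0.66094011  0.24713137 -0.70857904]
 [ 0.73084687  0.0023698   0.68253735]
 [ 0.17035558 -0.96897909 -0.17904889]] [ 0.33600774  0.5554733  -0.39852715  2.29072879  1.20920181  0.21308696
 -0.3377064 ] 0.6315518414754281
```

Request:
{"name": "play_rows", "arguments": {
  "targets": [
    [0, 0, 0, 0, -8.5, 0, 0],
    [0, 0, 0, 0, -8.5, 0, 0],
    [0, 0, 0, 0, -8.5, 0, 0],
    [0, 0, 0, 0, -8.5, 0, 0],
    [0, 0, 0, 0, -8.5, 0, 0],
    [0, 0, 0, 0, -8.5, 0, 0]
  ]
}}

```text
time_s: 17.8
tcp_pos: [0.423, -0.0744, 0.3422]
tcp_rot: [-0.396, 0.521, 0.588, -0.476]
force: [-0.6, 0.6, -4.5]
opening: 0.635
```

```bash
cat >> h.py <<'E'
RT2=np.stack([-RR[:,0],-RR[:,2],-RR[:,1]],1)
E
python3 - <<'E'
from h import *
p,Rm,s=tool();print(p,Rm,s["qpos"],s["opening"])
plan(p,RT2,0)
E
```

```text
[ 0.42303142 -0.07439093  0.34219735] [[-0.14449643  0.23626191 -0.96088558]
 [ 0.98903357  0.00450234 -0.14762225]
 [-0.03055129 -0.97167898 -0.23432153]] [ 0.45924359  0.59101974 -0.59157234  2.29120173  1.29722408  0.32649867
  0.46521075] 0.6352081189358104
dist mm 0.0 rows 10
[0.0, 0.0, 0.0, -1.3, -8.2, 1.5, 0]
[0.0, 0.0, 0.0, -1.3, -8.2, 1.5, 0]
[0.0, 0.0, 0.0, -1.3, -8.2, 1.5, 0]
[0.0, 0.0, 0.0, -1.3, -8.2, 1.5, 0]
[0.0, 0.0, 0.0, -1.3, -8.2, 1.5, 0]
[0.0, 0.0, 0.0, -1.3, -8.2, 1.5, 0]
[0.0, 0.0, 0.0, -1.3, -8.2, 1.5, 0]
[0.0, 0.0, 0.0, -1.3, -8.2, 1.5, 0]
[0.0, 0.0, 0.0, -1.3, -8.2, 1.5, 0]
[0.0, 0.0, 0.0, -1.3, -8.2, 1.5, 0]
```

Request:
{"name": "play_rows", "arguments": {
  "targets": [
    [0, 0, 0, -1.3, -8.2, 1.5, 0],
    [0, 0, 0, -1.3, -8.2, 1.5, 0],
    [0, 0, 0, -1.3, -8.2, 1.5, 0],
    [0, 0, 0, -1.3, -8.2, 1.5, 0],
    [0, 0, 0, -1.3, -8.2, 1.5, 0],
    [0, 0, 0, -1.3, -8.2, 1.5, 0],
    [0, 0, 0, -1.3, -8.2, 1.5, 0],
    [0, 0, 0, -1.3, -8.2, 1.5, 0]
  ]
}}

```text
time_s: 18.6
tcp_pos: [0.4191, -0.0742, 0.3371]
tcp_rot: [0.085, 0.255, 0.695, -0.667]
force: [0.1, -0.5, -4.2]
opening: 0.633
```

```bash
python3 - <<'E'
from h import *
p,Rm,s=tool();print(p,s["qpos"],s["opening"],s["force"])
t=bed([.004,0,.171])+[0,0,.11];plan(t,RT2,0,mx=30)
zoom(viewer.grab_frame("side"),240,80,140,120,5,"p13.png")
E
```

```text
[ 0.41910418 -0.07417467  0.33712239] [ 0.49266683  0.62682439 -0.66381852  2.42186147  2.24317223  0.49199714
  0.71065628] 0.633176215041136 [ 0.13393106 -0.54032433 -4.22736674]
dist mm 162.9 rows 6
[9.0, -2.8, -25.5, -0.4, -2.6, 0.7, 0]
[7.8, -2.7, -25.9, -0.4, -2.6, 0.7, 0]
[6.6, -2.6, -26.2, -0.4, -2.6, 0.7, 0]
[5.4, -2.5, -26.5, -0.4, -2.6, 0.7, 0]
[4.2, -2.4, -26.7, -0.4, -2.6, 0.7, 0]
[3.0, -2.2, -26.9, -0.4, -2.6, 0.7, 0]
```

View pics/p13.png

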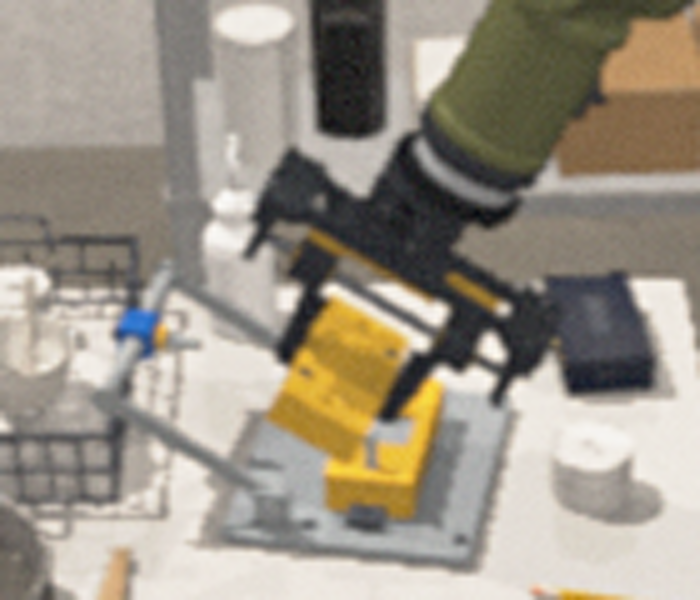

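Request:
{"name": "play_rows", "arguments": {
  "targets": [
    [9, -3, -25, -0.4, -2.6, 0.7, 0],
    [8, -3, -26, -0.4, -2.6, 0.7, 0],
    [7, -3, -26, -0.4, -2.6, 0.7, 0],
    [5, -3, -26, -0.4, -2.6, 0.7, 0],
    [4, -2, -27, -0.4, -2.6, 0.7, 0],
    [3, -2, -27, -0.4, -2.6, 0.7, 0]
  ]
}}

```text
time_s: 19.25
tcp_pos: [0.3958, 0.0867, 0.3381]
tcp_rot: [0.197, 0.185, 0.681, -0.681]
force: [0.8, 0.2, -3.8]
opening: 0.629
```

```bash
python3 - <<'E'
from h import *
p,Rm,s=tool();print(p,s["qpos"],s["opening"],s["force"])
t=bed([.004,0,.171])+[0,0,.08];plan(t,RT2,0,mx=30)
E
```

```text
[0.39581623 0.08666237 0.33807668] [ 0.04719042  0.64225776 -0.74046091  2.50188102  2.08715302  0.76755665
  0.63930433] 0.6290180614894691 [ 0.80998023  0.24500197 -3.77930789]
dist mm 26.3 rows 1
[10.8, 24.0, -0.9, -0.6, -0.4, 0.7, 0]
```

Request:
{"name": "play_rows", "arguments": {
  "targets": [
    [11, 24, -1, -0.6, -0.4, 0.7, 0],
    [8, 13, 0, 0, 0, 0, 0],
    [8, 13, 0, 0, 0, 0, 0]
  ]
}}

```text
time_s: 19.55
tcp_pos: [0.399, 0.0937, 0.2808]
tcp_rot: [0.205, 0.185, 0.685, -0.674]
force: [0.4, -0.2, -4.1]
opening: 0.633
```

```bash
sed -i 's/RT.T@Rm/RT2.T@Rm/' h.py; python3 - <<'E'
from h import *
p,Rm,s=tool();print(p,s["qpos"],s["opening"],s["force"]);inbed()
t=bed([.004,0,.171])+[0,0,.03];plan(t,RT2,0,mx=15)
s=viewer.grab_frame("side");t=viewer.grab_frame("top")
zoom(s,240,130,140,120,5,"p14.png");zoom(t,230,130,120,100,6,"p14t.png")
E
```

```text
[0.39896269 0.09374845 0.28081968] [ 0.0239438   0.83698211 -0.77380988  2.54600557  2.22367113  0.98460529
  0.50637945] 0.6327939260131861 [ 0.39908604 -0.24475872 -4.10164475]
tcp in bed mm [ 30.    6.3 212.3] rot err deg [-0.47  0.1  -0.01] F [ 0.4 -0.2 -4.1] op 55.7
dist mm 19.8 rows 2
[5.0, 7.9, 3.2, 0.2, -0.0, 0.0, 0]
[5.0, 7.9, 3.2, 0.2, -0.0, 0.0, 0]
```

View pics/p14.png

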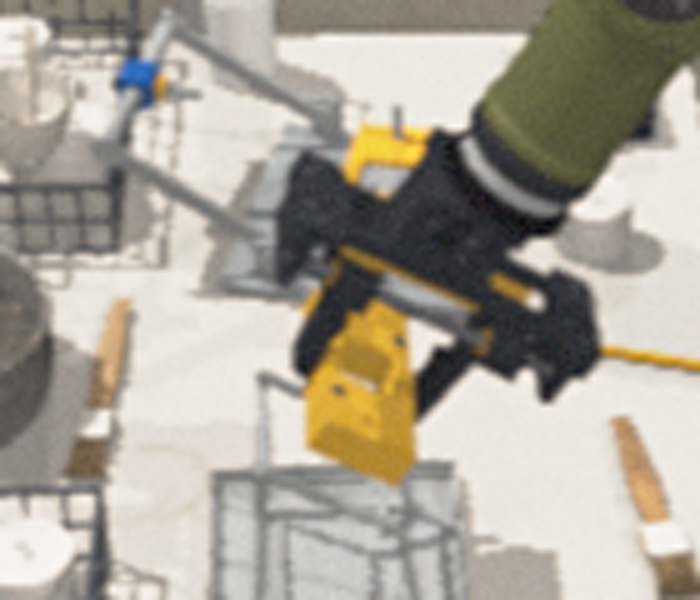

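View pics/p14t.png

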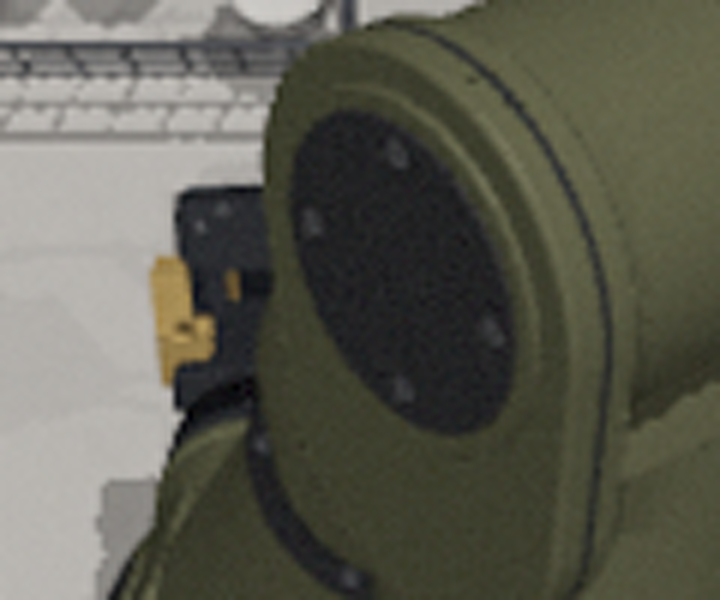

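Request:
{"name": "play_rows", "arguments": {
  "targets": [
    [5, 8, 3, 0.2, 0, 0, 0],
    [5, 8, 3, 0.2, 0, 0, 0]
  ]
}}

```text
time_s: 19.85
tcp_pos: [0.3987, 0.0875, 0.2612]
tcp_rot: [0.202, 0.185, 0.683, -0.677]
force: [-0.4, -0.2, -4.5]
opening: 0.631
```

```bash
python3 - <<'E'
from h import *
p,Rm,s=tool();print(p,s["qpos"]);inbed()
t=bed([.004,0,.171])+[0,0,.01];plan(t,RT2,0,mx=10)
E
```

```text
[0.39873305 0.0874549  0.26121102] [ 0.04780922  0.90964334 -0.80776514  2.55870031  2.23223487  1.06602787
  0.50983583]
tcp in bed mm [ 19.2   0.  195.9] rot err deg [ 0.05  0.19 -0.33] F [-0.4 -0.2 -4.5] op 55.5
dist mm 19.2 rows 2
[4.9, 8.3, 0.0, -0.0, -0.1, 0.2, 0]
[4.9, 8.2, 0.0, -0.0, -0.1, 0.2, 0]
```

```bash
cat >> h.py <<'E'
def tgt(x,up=0,deg=2,y=0):
    Rt=R.from_rotvec(np.radians(deg)*RR[:,1]).as_matrix()@RT2
    return bed([x,y,.001])-.171*Rt[:,1]+np.array([0,0,up]),Rt
E
python3 - <<'E'
from h import *
t,Rt=tgt(.009,.020);print(t,Rt[:,1]);plan(t,Rt,0,mx=10)
E
```

```text
[0.40790592 0.08772013 0.25859032] [ 0.50108306  0.01453548 -0.86527712]
dist mm 9.5 rows 1
[-6.4, 7.1, -0.0, -0.1, -0.2, -1.7, 0]
```

Request:
{"name": "play_rows", "arguments": {
  "targets": [
    [-3.5, 3.5, 0, 0, 0, -0.9, 0],
    [-3.5, 3.5, 0, 0, 0, -0.9, 0]
  ]
}}

```text
time_s: 20.05
tcp_pos: [0.4076, 0.0868, 0.258]
tcp_rot: [0.188, 0.173, 0.686, -0.682]
force: [-0.1, 0.3, -4.7]
opening: 0.634
```

```bash
python3 - <<'E'
from h import *
p,Rm,s=tool();print(p,s["qpos"]);inbed()
t,Rt=tgt(.009,.01);plan(t,Rt,0,mx=10)
E
```

```text
[0.40761983 0.08678807 0.25798916] [ 0.06533609  0.90028987 -0.79180814  2.51631927  2.20682558  0.98769056
  0.56593246]
tcp in bed mm [ 25.   -0.9 188.5] rot err deg [ 0.17  0.35 -2.57] F [-0.1  0.3 -4.7] op 55.8
dist mm 9.4 rows 1
[4.4, 8.3, -0.9, -0.2, -0.4, 0.6, 0]
```

Request:
{"name": "play_rows", "arguments": {
  "targets": [
    [4.4, 8, -1, -0.2, -0.4, 0.6, 0],
    [2.5, 4, 0, 0, 0, 0, 0]
  ]
}}

```text
time_s: 20.25
tcp_pos: [0.4086, 0.0871, 0.2452]
tcp_rot: [0.192, 0.176, 0.685, -0.68]
force: [-0.3, 0.3, -4.2]
opening: 0.634
```

```bash
python3 - <<'E'
from h import *
p,Rm,s=tool();print(p,s["qpos"]);inbed()
t,Rt=tgt(.009,.0);plan(t,Rt,0,mx=10)
s=viewer.grab_frame("side");zoom(s,260,170,90,80,8,"p15.png")
E
```

```text
[0.40858183 0.08712394 0.24521358] [ 0.05949238  0.94308182 -0.79006684  2.52362938  2.24049888  1.04041318
  0.54236988]
tcp in bed mm [ 19.   -0.6 177.2] rot err deg [ 0.13  0.23 -1.9 ] F [-0.3  0.3 -4.2] op 55.8
dist mm 6.7 rows 1
[3.9, 5.4, -0.6, -0.1, -0.2, -0.1, 0]
```

View pics/p15.png

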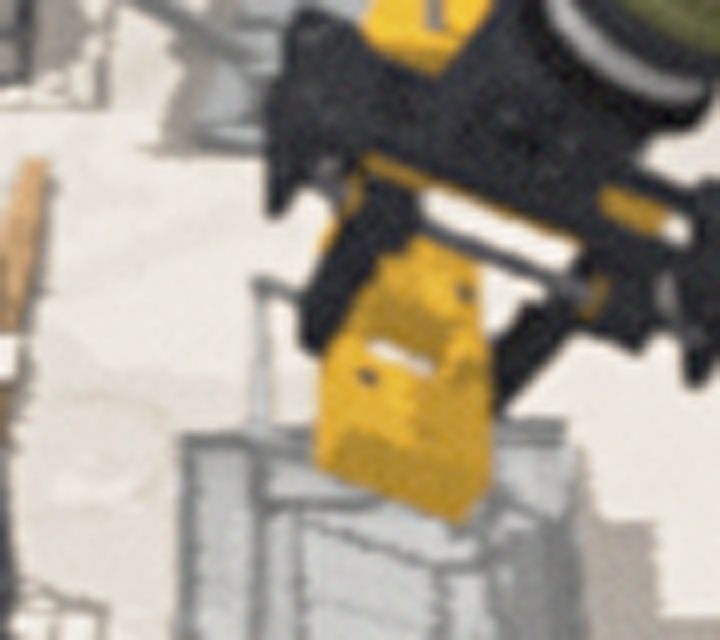

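Request:
{"name": "play_rows", "arguments": {
  "targets": [
    [1.5, 2.2, 0, 0, 0, 0, 0],
    [1, 1.5, 0, 0, 0, 0, 0]
  ]
}}

```text
time_s: 20.5
tcp_pos: [0.4082, 0.0868, 0.2407]
tcp_rot: [0.192, 0.176, 0.685, -0.681]
force: [-0.2, -0.1, -4.0]
opening: 0.632
```

Request:
{"name": "play_rows", "arguments": {
  "targets": [
    [1, 1.5, 0, 0, 0, 0, 0]
  ]
}}

```text
time_s: 20.6
tcp_pos: [0.408, 0.0868, 0.2389]
tcp_rot: [0.192, 0.176, 0.685, -0.681]
force: [0.3, -1.2, -4.1]
opening: 0.632
```

```bash
python3 - <<'E'
from h import *
p,Rm,s=tool();print(p,s["qpos"]);inbed();print("part in bed",(RR.T@(p+.171*Rm[:,1]-RO))*1000)
E
```

```text
[0.40800899 0.08680242 0.23893318] [ 0.05731681  0.96235816 -0.78889233  2.52688177  2.25006544  1.05927854
  0.53333468]
tcp in bed mm [ 15.2  -0.9 172.1] rot err deg [ 0.2   0.29 -1.97] F [ 0.3 -1.2 -4.1] op 55.6
part in bed [ 9.34623569 -1.51094357  1.24748015]
```

Request:
{"name": "play_rows", "arguments": {
  "targets": [
    [0.5, 1, 0, 0, 0, 0, 0]
  ]
}}

```text
time_s: 20.7
tcp_pos: [0.408, 0.0868, 0.2378]
tcp_rot: [0.192, 0.176, 0.685, -0.681]
force: [0.3, -0.2, -2.7]
opening: 0.631
```

Request:
{"name": "play_rows", "arguments": {
  "targets": [
    [0.5, 1, 0, 0, 0, 0, 0]
  ]
}}

```text
time_s: 20.8
tcp_pos: [0.4081, 0.0868, 0.2371]
tcp_rot: [0.192, 0.176, 0.685, -0.681]
force: [-5.1, -2.4, 9.6]
opening: 0.632
```

Request:
{"name": "play_rows", "arguments": {
  "targets": [
    [0.5, 1, 0, 0, 0, 0, 0]
  ]
}}

```text
time_s: 20.9
tcp_pos: [0.4078, 0.0867, 0.2368]
tcp_rot: [0.193, 0.177, 0.684, -0.681]
force: [-6.9, -2.0, 12.4]
opening: 0.629
```

```bash
python3 - <<'E'
from h import *
p,Rm,s=tool();print(p,s["qpos"]);inbed();print("part in bed",(RR.T@(p+.171*Rm[:,1]-RO))*1000)
im=viewer.grab_frame("side");u0,v0,w,h,f=278,195,60,45,13
z=cv2.resize(np.ascontiguousarray(im[v0:v0+h,u0:u0+w,::-1]),None,fx=f,fy=f,interpolation=cv2.INTER_CUBIC)
def dr(pts,col):
    pl=[proj("side",bed(q)) for q in pts];pl=[(int((a-u0+.5)*f),int((b-v0+.5)*f)) for a,b in pl]
    for a,b in zip(pl,pl[1:]): cv2.line(z,a,b,col,1)
for x0,c in ((.008,(0,0,255)),(0,(255,0,0))):
    a,b=x0-.028,x0+.028
    dr([(a,.062,0),(b,.062,0),(b,.062,.024),(a,.062,.024),(a,.062,0)],c)
for y in (-.042,.042): dr([(.058,y,-.004),(-.032,y,-.004),(-.032,y,.018)],(0,160,0))
cv2.imwrite("pics/p16.png",z)
E
```

```text
[0.40783338 0.08665922 0.23679348] [ 0.05643819  0.97042846 -0.78921156  2.52967866  2.2568557   1.07157125
  0.52908071]
tcp in bed mm [ 13.9  -1.1 170.4] rot err deg [ 0.19  0.21 -1.76] F [-6.9 -2.  12.4] op 55.4
part in bed [ 8.66131125 -1.6164239  -0.48972286]
```

View pics/p16.png

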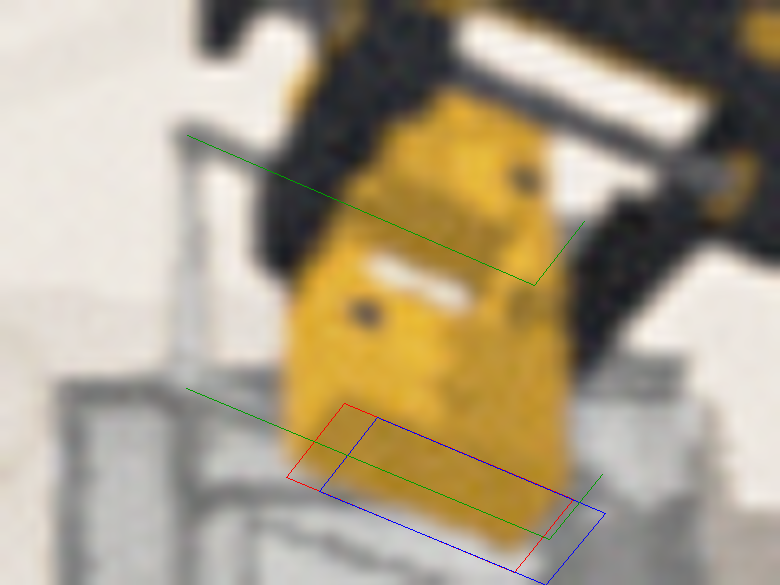

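Request:
{"name": "play_rows", "arguments": {
  "targets": [
    [3, -0.3, 0, 0, 0, 0.8, 0],
    [2, 0.3, 0, 0, 0, 0.4, 0]
  ]
}}

```text
time_s: 21.15
tcp_pos: [0.4034, 0.0866, 0.2349]
tcp_rot: [0.201, 0.184, 0.682, -0.678]
force: [-0.3, 0.2, -3.9]
opening: 0.633
```

```bash
python3 - <<'E'
from h import *
p,Rm,s=tool();print(p,s["qpos"]);inbed();print("part in bed",(RR.T@(p+.171*Rm[:,1]-RO))*1000)
E
```

```text
[0.40341038 0.08663046 0.23494266] [ 0.05135329  0.99181585 -0.80604683  2.55348467  2.27037594  1.13452427
  0.50255757]
tcp in bed mm [  9.2  -1.  171.2] rot err deg [ 0.16  0.19 -0.43] F [-0.3  0.2 -3.9] op 55.7
part in bed [ 7.89768044 -1.42761172  0.21465629]
```

Request:
{"name": "play_rows", "arguments": {
  "targets": [
    [-0.3, 1, 0, 0, 0, 0, 0]
  ]
}}

```text
time_s: 21.25
tcp_pos: [0.4038, 0.0866, 0.234]
tcp_rot: [0.201, 0.184, 0.683, -0.678]
force: [-3.3, -1.2, 1.7]
opening: 0.633
```

Request:
{"name": "play_rows", "arguments": {
  "targets": [
    [-0.3, 0.8, 0, 0, 0, 0, 0]
  ]
}}

```text
time_s: 21.35
tcp_pos: [0.4039, 0.0865, 0.2339]
tcp_rot: [0.202, 0.183, 0.683, -0.678]
force: [-9.0, -2.4, 12.5]
opening: 0.633
```

```bash
python3 - <<'E'
from h import *
p,Rm,s=tool();print(p,s["qpos"]);inbed();print("part in bed",(RR.T@(p+.171*Rm[:,1]-RO))*1000)
E
```

```text
[0.40386609 0.08645747 0.23387162] [ 0.05265784  0.99421584 -0.80500489  2.55196918  2.27264835  1.13335066
  0.50593972]
tcp in bed mm [  9.   -1.1 170.1] rot err deg [ 0.11  0.07 -0.52] F [-9.  -2.4 12.5] op 55.7
part in bed [ 7.47093789 -1.48262714 -0.93041439]
```

Request:
{"name": "play_rows", "arguments": {
  "targets": [
    [0, 0, 0, 0, 0, 0, 0],
    [0, 0, 0, 0, 0, 0, 70],
    [0, 0, 0, 0, 0, 0, 75],
    [0, 0, 0, 0, 0, 0, 80]
  ]
}}

```text
time_s: 21.75
tcp_pos: [0.4048, 0.0868, 0.2345]
tcp_rot: [0.203, 0.184, 0.683, -0.678]
force: [-0.1, -0.3, 0.5]
opening: 0.794
```

```bash
python3 - <<'E'
from h import *
p,Rm,s=tool();print(p,s["qpos"]);inbed()
im=viewer.grab_frame("side");zoom(im,278,195,60,45,13,"p17.png")
E
```

```text
[0.40482898 0.08684562 0.23454824] [ 0.0556008   0.99439203 -0.81050486  2.5500144   2.27045908  1.13665568
  0.51015355]
tcp in bed mm [ 10.2  -0.8 170.1] rot err deg [ 0.08  0.1  -0.31] F [-0.1 -0.3  0.5] op 69.9
```

View pics/p17.png

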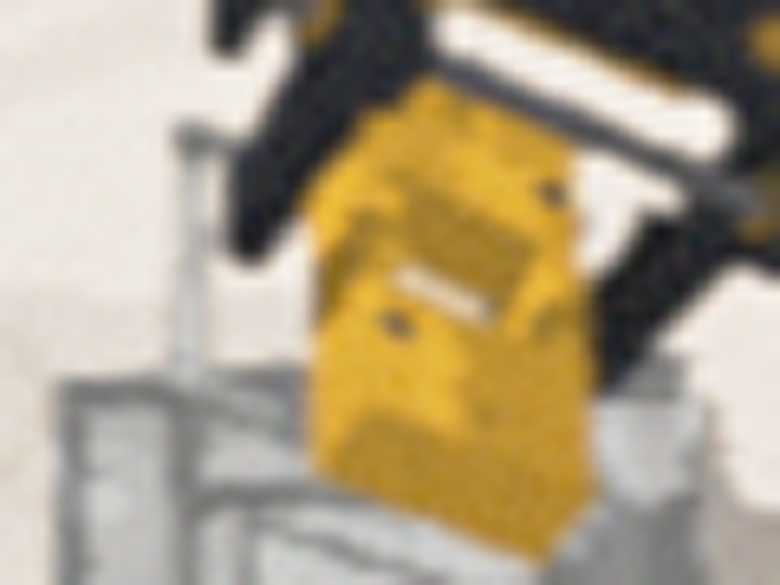

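Request:
{"name": "play_rows", "arguments": {
  "targets": [
    [0, 0, 0, 0, 0, 0, 100],
    [0, 0, 0, 0, 0, 0, 100],
    [-7.4, -2.5, 0, 0, 0, -3, 100],
    [-7.4, -2.5, 0, 0, 0, -3, 100]
  ]
}}

```text
time_s: 22.2
tcp_pos: [0.4146, 0.0876, 0.2453]
tcp_rot: [0.165, 0.145, 0.692, -0.687]
force: [-0.7, -1.6, 0.3]
opening: 0.997
```

```bash
python3 - <<'E'
from h import *
p,Rm,s=tool();print(p,s["qpos"]);inbed();print("G",(RR.T@(p+.147*Rm[:,1]-RO))*1000)
im=viewer.grab_frame("side");zoom(im,268,185,80,60,10,"p18.png")
E
```

```text
[0.41460601 0.08758491 0.24533673] [ 0.08468153  0.91700609 -0.7852856   2.46820368  2.15671908  0.90575042
  0.65265692]
tcp in bed mm [ 24.2  -0.3 174.1] rot err deg [-0.01  0.   -6.68] F [-0.7 -1.6  0.3] op 87.8
G [ 7.12585903 -0.29120557 28.05392858]
```

View pics/p18.png

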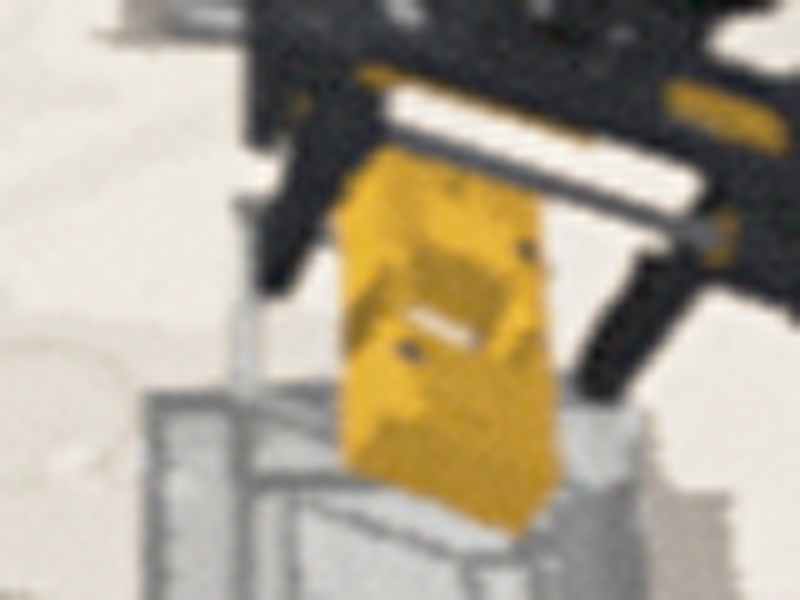

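Clear of the part on both sides. I keep rotating and lifting.

Request:
{"name": "play_rows", "arguments": {
  "targets": [
    [-7, -3, 0, 0, 0, -3, 100],
    [-7, -3, 0, 0, 0, -3, 100],
    [-7, -4, 0, 0, 0, -3, 100],
    [-5, -6, 0, 0, 0, -2, 100],
    [0, -15, 0, 0, 0, 0, 100],
    [0, -25, 0, 0, 0, 0, 100]
  ]
}}

```text
time_s: 22.85
tcp_pos: [0.4253, 0.0865, 0.3091]
tcp_rot: [-0.096, -0.078, -0.702, 0.702]
force: [-0.9, 0.1, -0.0]
opening: 1.0
```

```bash
python3 - <<'E'
from h import *
p,Rm,s=tool();print(p,s["qpos"],Rm[:,1],s["force"]);inbed()
im=viewer.grab_frame("side");zoom(im,268,185,80,60,10,"p19.png")
E
```

```text
[0.4253339  0.08649275 0.30913062] [ 0.02350779  0.66856093 -0.56787444  2.31447075  1.58714863  0.43282353
  1.23051093] [ 0.24437657  0.00253842 -0.96967708] [-0.88386889  0.12077988 -0.02847598]
tcp in bed mm [ 67.2  -1.7 222.4] rot err deg [  0.29   0.17 -17.94] F [-0.9  0.1 -0. ] op 88.0
```

View pics/p19.png

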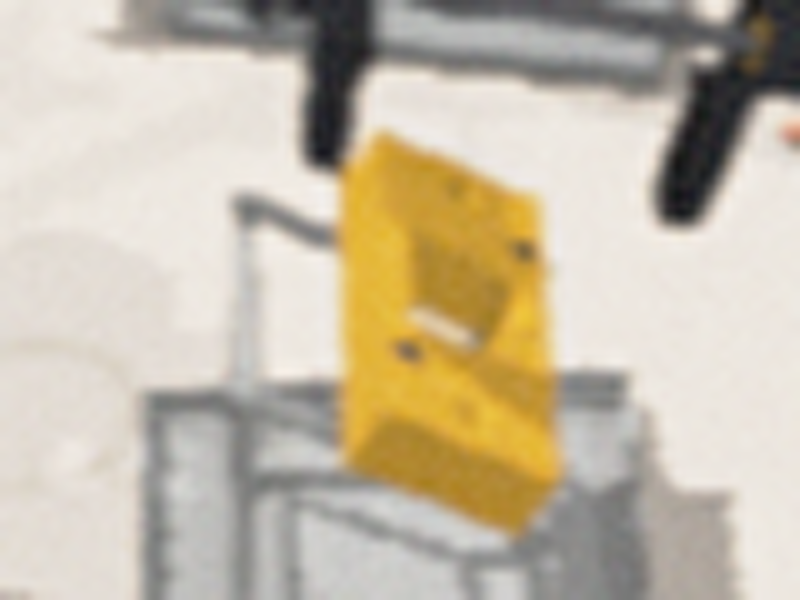

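Request:
{"name": "play_rows", "arguments": {
  "targets": [
    [0, -40, 0, 0, 0, 0, 100],
    [0, -45, 0, 0, 0, 0, 100],
    [0, -10, 40, 0, 0, 0, 100],
    [0, 0, 45, 0, 0, 0, 100],
    [0, 0, 45, 0, 0, 0, 100],
    [0, 0, 45, 0, 0, 0, 100],
    [0, 0, 45, 0, 0, 0, 100],
    [0, 0, 30, 0, 0, 0, 100],
    [0, 0, 0, 0, 0, 0, 100]
  ]
}}

```text
time_s: 23.8
tcp_pos: [0.4118, -0.1717, 0.3874]
tcp_rot: [-0.097, -0.072, -0.696, 0.708]
force: [0.3, -0.4, -0.5]
opening: 0.997
```

```bash
python3 - <<'E'
from h import *
np.set_printoptions(precision=4,suppress=True)
s=viewer.grab_frame("side");t=viewer.grab_frame("top")
cv2.imwrite("pics/t20.png",t[:,:,::-1]);cv2.imwrite("pics/s20.png",s[:,:,::-1])
for n,im,(u0,v0,w,h,f) in (("side",s,(268,185,80,60,10)),("top",t,(253,150,70,65,9))):
    z=cv2.resize(np.ascontiguousarray(im[v0:v0+h,u0:u0+w,::-1]),None,fx=f,fy=f,interpolation=cv2.INTER_CUBIC)
    def dr(pts,col):
        pl=[proj(n,bed(q)) for q in pts];pl=[(int((a-u0+.5)*f),int((b-v0+.5)*f)) for a,b in pl]
        for a,b in zip(pl,pl[1:]): cv2.line(z,a,b,col,1)
    dr([(-.028,.062,.024),(.028,.062,.024),(.028,-.062,.024),(-.028,-.062,.024),(-.028,.062,.024),(-.028,.062,0),(.028,.062,0),(.028,.062,.024)],(255,0,0))
    cv2.imwrite(f"pics/ov20{n}.png",z)
E
```

```text
(no output)
```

View pics/ov20side.png

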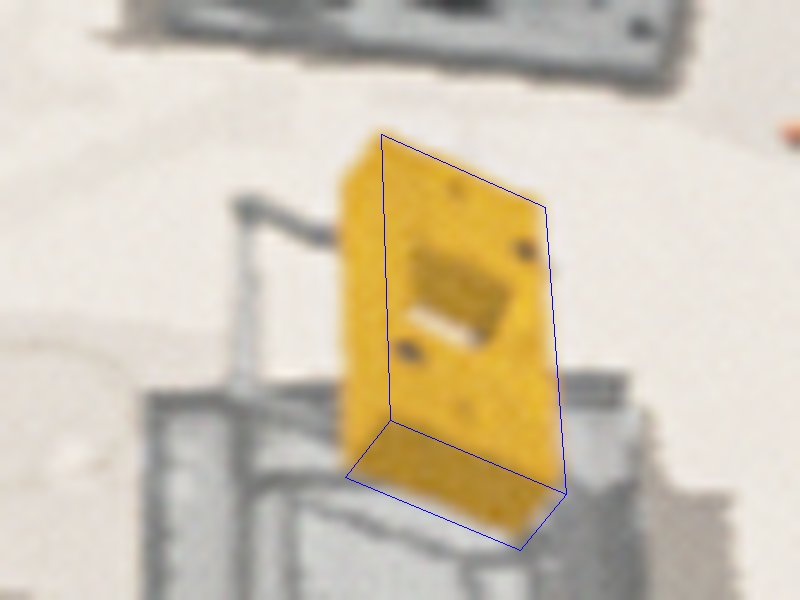

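View pics/ov20top.png

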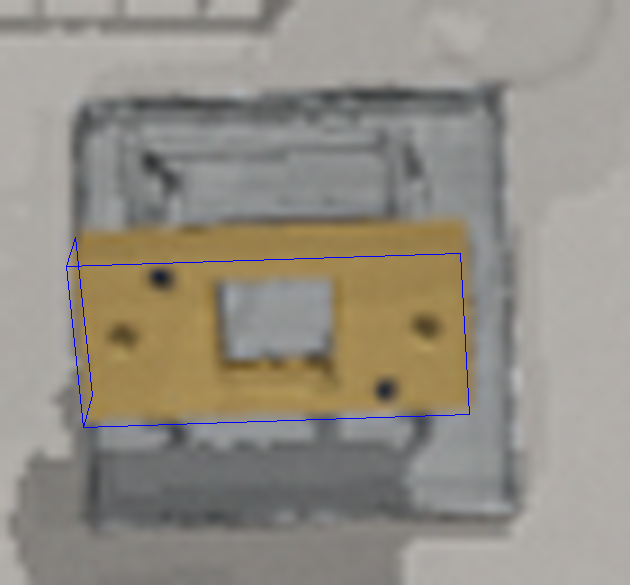

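View pics/s20.png

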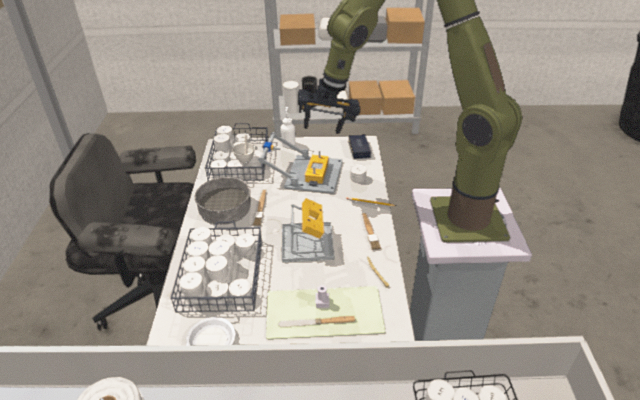

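View pics/t20.png

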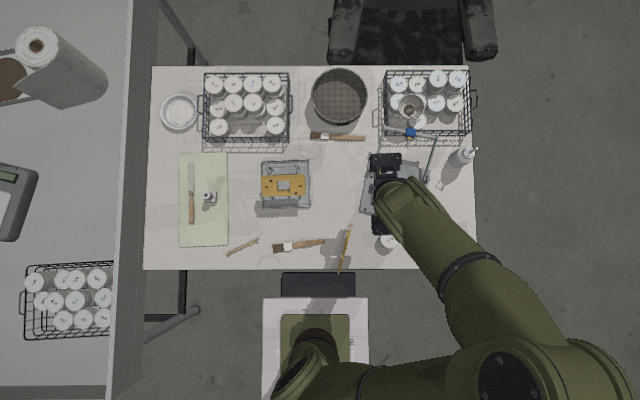

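```bash
python3 - <<'E'
from h import *
print(monitor.state()["force"], np.abs(monitor.state()["dq"]).max()); print(robot.hand_in())
E
```

```text
[-0.77665147  0.85735926  0.46712127] 0.05288919178778868
the job is handed in; nothing more can be done
None
```

The job is done and handed in at about 24 s of the 67 s allowed; the hand-in gives no verdict.

1. **Yoke:** I pushed it back to its stop with the open fingers straddling the screw block. In the side picture it then stood at about 1.47 rad, and it was still back in the last pictures.
2. **Loading cap:** I lifted it by its boss, set it on the right half of the glass plate and let go. In the last pictures it stands upright there.
3. **Upper half:** I lifted it straight up, level to within about 0.3° by the tool pose, until it was clear of the dowels.
4. **Half turn:** The arm could not reach the rack tilt as it was turned. I spun the plate half a turn in the air, still same side up, before laying it down.
5. **Laying it on the rack:** I pressed it flat on the rails with about 12 N while still gripped, roughly 8 mm up from the toes. On release it slid gently down towards them.

**Last checks:** In both camera views the plate lies flat on both rails, long side across the slope, against the toes and centred. Its outline agrees with the expected one to about 1–2 mm sideways, and in the pictures it appears slightly higher than drawn. The spatula, tin, grooving tool and bottle look unmoved, judged by eye only. The gripper was well clear of everything at hand-in.

**Close margins:** Joint 4 came within about 0.002 rad of its range limit during the approach to the rack, so I laid the plate a little higher up the slope. The arm was also still moving very slightly (0.05 rad/s at most) when I handed in.

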